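# Trim the pantry balance level

## Task

On the pantry balance a tea tin stands in one pan and a blue glass in the other, each with a brass knob weight, and the tin's side hangs down. Move the brass weight that stands beside the tin into the empty brass ring seat of the glass's pan and let go of it, then slide the brass poise along its bar by its red tab until the balance stays level on its own with nothing touching it. Be gentle: set the weight down softly, feel for the balance rather than forcing it, and leave everything else standing where it is.

Things in the scene. Friction and masses are not known exactly. Their poses are not given: they have to be found in the camera images.
- scale: Two-pan balance, green foot 150 x 260 mm, fixed. Origin on the counter under the foot's centre; y runs along the beam to the left pan, x away from the robot. The beam rocks about x at 85 mm height; steel pans 164 x 124 mm (rim 7 mm), floors 20 mm above the pivot, centred at y = +-140 mm. A poise bar runs along the front of the left pan at x = -104 mm.
- beam (a joint): Tilt of the beam, rad: 0 level, positive with the left pan up, stops at -0.06 and 0.06. Slow, settles in about 3 s. Loaded, its level-seeking stiffness is only about 0.5 N m/rad, so it lies on a stop unless the sides nearly balance (within 0.03 N m); there the tilt tells only which side is heavy.
- poise (a joint): Place of the poise along its bar, m: 0 inner end (54 mm left of the pivot) to 0.14 outer end; starts near the inner end. Weighs 250 g with its tab, so each mm shifts the balance by 0.00245 N m; friction about 2.5 N, stays where left. Its right place depends on the unknown loads, 0.02 to 0.12 once the weight is moved.
- poise_grip (a point): Grip point of the upright red tab over the poise: tab 22 (x) by 12 mm (y), top 14 mm above this point, steel stirrup 22 mm below it. The tab swivels freely about x on the poise at pivot height. 133 mm above the counter when level; held there, its upward push on the gripper (N) times its distance from the pivot along y (m) is the torque missing on the left.
- weight_left_knob (a point): Middle of the knob (21 mm diameter, 19 mm tall) of the brass weight that starts in the left pan's inner seat. Weight: 150 g, 37 mm diameter foot, 28 mm tall body, 60 mm overall; this point is 50 mm above its underside, on its axis. Upright: z up.
- weight_right_knob (a point): The same for the identical brass weight that starts in the right pan's inner seat.
- seat_left_inner (a point): Centre of the left pan's inner brass ring seat, on the pan floor, 110 mm from the pivot (scale x = -50 mm); moves with the beam, axes as the beam's. Every seat is a ring raised 5 mm, 42 mm inside and 50 mm outside diameter.
- seat_left_outer (a point): The same for the left pan's outer seat, 170 mm from the pivot, empty at the start.
- seat_right_inner (a point): The same for the right pan's inner seat, 110 mm from the pivot.
- seat_right_outer (a point): The same for the right pan's outer seat, 170 mm from the pivot, empty at the start.
- pan_left (a point): Centre of the left pan's floor (under the left, +y, end of the beam).
- pan_right (a point): Centre of the right pan's floor.
- tin_mid (a point): Centre of the round green tea tin with tan lid, 69 mm diameter, 89 mm tall, upright; it stands in the left or the right pan and is the heavier load (about 0.46 kg, not exactly known).
- glass_mid (a point): Centre of the blue-teal tumbler, 68 mm diameter, 84 mm tall, upright, in the other pan (about 0.16 kg, not exactly known).
- clip_jar: Bystander: clip-top glass jar 92 x 94 x 121 mm; origin under its base.
- pepper_mill: Bystander: turned dark wooden pepper mill, 58 mm diameter, 170 mm tall; origin under its base.
- espresso_cup: Bystander: cream espresso cup with green band, 63 x 88 x 51 mm; origin under its base.
- spare_glass: Bystander: second blue-teal tumbler, 68 x 84 mm, standing on a wooden coaster off the balance; origin under its base.

How it is judged:
By the outcome, as a careful person would: the job done as asked, in the order asked, and still so for the second after the job is handed in, with the robot touching nothing.
It also fails if it takes over 72 s, if anything falls off the work surface, if the arm or the gripper's body presses on something with over 40 N, if the wrist force passes 120 N, or if a joint passes its speed limit or range.

## Robot

A 6-joint arm with a two-finger parallel gripper is mounted at the origin on a cart in front of the work surface, level with it; the furniture and walls round the work are solid. World frame = base frame: x ahead of the robot, y to its left, z up, the work surface at z = 0. Lengths are in m, angles in rad, forces in N, time in s.
With the tool pointing down it reaches from about 0.225 to 0.875 m from the base axis. Payload 3.4 kg.
Tool frame: the origin (TCP) lies at the very end of the fingers, on their centre line; the grasp point (between the pads) lies 19 mm behind it; z points along the fingers, x is the direction in which the jaws open and shut, and the axes are right-handed (so a half turn about z gives the same grasp; the last joint's range is limited). The gripper opens to 85 mm and grips with 20 to 120 N. Pads are 22 mm wide; open, the fingers measure 114 mm over their backs; the gripper's body (76 mm by 85 mm) begins 54 mm behind the grasp point. The pads swing forward as they close: fully open they stand 13 mm farther back than shut.
Start: joints at [0.98, 0.276, 1.505, -0, 1.361, -0.121], TCP at [0.26, 0.513, 0.231] pointing down, gripper open.
Joint ranges: [-2.89, 2.89], [-0.75, 2.08], [0.22, 2.7], [-1.18, 4.32], [0.11, 2.71], [-2.7, 2.7]. Speed limits (rad/s): [2.57, 2.57, 3.14, 3.14, 3.14, 3.14].

## Interface

Orientations are given as a unit quaternion [w, x, y, z].
In Python, from rig import manip gives the robot as it stands.
- The arm moves only by the tool carry_out, never from a script. Its argument "series" is a list of rows, each a list of 2 entries, a list of its own where there are three numbers: the shift along the tool's x, y, z in mm, then the turn about the tool's z in degrees. A call has 1 to 10 rows; each row shifts and turns the pose as measured when the row begins, along the tool's axes as they then stand; what a row does not reach is not made up. A row lasts 1/12 s, in which the tool goes at most 41.7 mm and 7.16 degrees, less where a joint would pass 70% of its speed; a pose out of reach is approached as far as the arm can. A call is refused whole if a number of a shift passes 41.7 or a number of a turn 7.16, either way. A call with a gripper value outside its range is refused whole. "fingers" is the finger opening in mm, from 0 to 85.4, set as the call begins (left out, the last holds). The fingers move at their own pace and stop on an object; "squeeze" is the grip in N (left out, the last holds). Time passes only in rows, so rows that do not move let the fingers close. It gives the time, the measured TCP pose, the force and the opening at its end, in the units of the state.
- manip.get_state(): the state, without advancing time (a new reading comes with each control period).
- manip.get_image(name): name is "side" or "top" or "wrist"; returns a dict with "frame" (400x640x3 uint8, blue, green, red), "K" (3x3 intrinsics, pixels), "rvec" (rotation vector, rad) and "tvec" (3), from world to camera coordinates, as OpenCV has them; the wrist camera has in their place "mount" (4x4, takes a point from camera to tool coordinates, whose origin is the TCP and whose axes are the tool frame's). Camera axes: x right, y down, z forward; pixel columns grow to the right and rows downward; lengths in m; the calibration is good to about 2 mm. The wrist camera is an equidistant fisheye: a pixel r from the principal point sees the ray r / f radians off the axis. A picture is of the moment at which its call begins: read the wrist's pose just before it. There is no depth.
- manip.sign_off(): hands the job in, once; it reports no verdict.
The state is a dict: "clock": time; "qpos": joint angles; "qd": joint speeds; "effort": joint torques, N m; "position": TCP position; "ee_rot": TCP orientation; "contact_force": force on the tool from outside, world axes, zero at the start; "moment": the same for the moment, N m; "width": finger opening in m.
Only numpy, scipy, OpenCV 4.12 (cv2) and the standard library are available. Lean on these libraries where they do the work, as an engineer would, in place of code of your own. Each camera call takes 0.05 s, during which the arm holds its last target. There are 200 camera calls.

## Working session

There is one attempt and no reset: what is moved stays moved. The work goes in short steps, Python scripts to look and compute and a tool call to move; the robot and the scene stay as the last step left them, time stands still between calls to the robot, and variables do not carry over. Pictures are saved under pics/ and viewed, about 8 in all and at most 12, crops included, and the job is handed in when it is done.

Besides the shell and the picture viewer there is one more tool, called as name(argument=value, ...), one argument or row to a line, values as JSON. carry_out: Moves the arm, as the interface text tells. Its arguments: {"type":"object","properties":{"series":{"type":"array","items":{"type":"array"}},"fingers":{"type":"number"},"squeeze":{"type":"number"}},"required":["series"]}

```bash
mkdir -p pics; cat > h.py <<'E'
from rig import manip
import numpy as np, cv2
def save(n,f):
    d=manip.get_image(n); cv2.imwrite('pics/'+f,d['frame']); np.savez('pics/'+f+'.npz',**{k:v for k,v in d.items()}); return d
def ray(d,u,v):
    K=np.array(d['K'],float);R,_=cv2.Rodrigues(np.array(d['rvec'],float));t=np.array(d['tvec'],float).ravel()
    return -R.T@t, R.T@np.linalg.solve(K,[u,v,1.])
def onz(d,u,v,z):
    c,r=ray(d,u,v); return c+r*(z-c[2])/r[2]
def proj(d,p):
    return cv2.projectPoints(np.array(p,float).reshape(-1,3),np.array(d['rvec'],float),np.array(d['tvec'],float),np.array(d['K'],float),None)[0].reshape(-1,2)
E
python3 - <<'E'
from h import *
s=manip.get_state(); print(s)
a=save('side','s0.png');b=save('top','t0.png')
for d in(a,b): print(ray(d,320,200), d['K'][0])
E
```

```text
{'clock': 0.0, 'qpos': array([ 9.79989778e-01,  2.76598965e-01,  1.50616198e+00, -1.90993976e-05,
        1.36068487e+00, -1.20987740e-01]), 'qd': array([-3.03885907e-04, -5.61945110e-04,  8.45383009e-04,  2.80897906e-05,
        2.62374224e-04, -2.44237228e-04]), 'effort': array([-1.65898873e-03, -4.16788495e+01, -2.45802891e+01, -3.00553902e-04,
        1.09001613e-02, -2.85937512e-05]), 'position': array([0.26001926, 0.51224619, 0.23042595]), 'ee_rot': array([ 3.94334437e-04,  8.52267540e-01,  5.23105326e-01, -8.38535618e-04]), 'contact_force': array([0.11429854, 0.09849886, 0.90461536]), 'moment': array([-0.00183121, -0.01011106,  0.01003631]), 'width': 0.0854734450642098}
(array([0.54948254, 0.95177589, 0.98496235]), array([-0.02246117, -0.73443855, -0.67835161])) [375.58344885   0.         318.03266703]
(array([ 0.2855096 , -0.01680382,  1.65233435]), array([ 0.1506185 , -0.00233625, -0.98862988])) [458.28752089   0.         320.10833154]
```

View pics/s0.png

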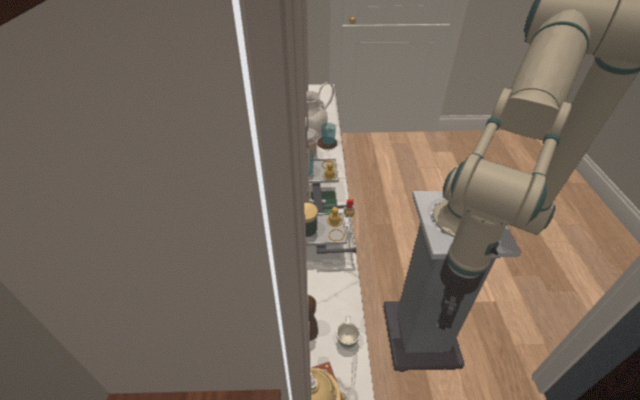

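View pics/t0.png

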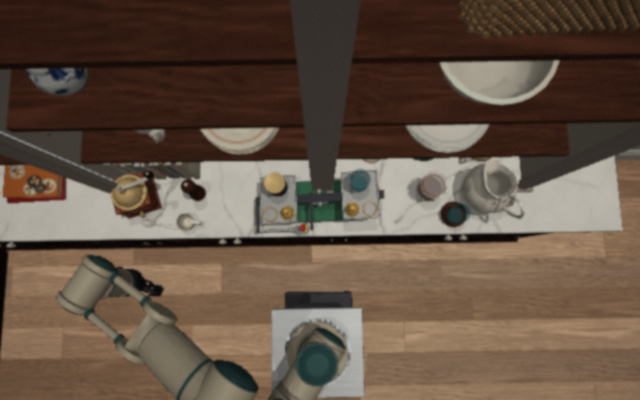

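```bash
python3 - <<'E'
from h import *
t=cv2.imread('pics/t0.png')[150:250,240:400]
s=cv2.imread('pics/s0.png')[140:260,280:380]
cv2.imwrite('pics/c0.png',np.vstack([cv2.resize(t,(800,500),interpolation=cv2.INTER_CUBIC)]))
d=dict(np.load('pics/t0.png.npz'));e=dict(np.load('pics/s0.png.npz'))
for n,u,v,z in [('kl',288,212,.155),('kr',352,210,.17),('tab',304,229,.147),('foot',320,200,.02)]: print(n,onz(d,u,v,z))
for n,u,v,z in [('kl',335,210,.155),('kr',330,165,.17),('tab',350,202,.147)]: print(n,onz(e,u,v,z))
E
```

```text
kl [0.47544237 0.0856717  0.155     ]
kr [ 0.47660457 -0.12410678  0.17      ]
tab [0.41916419 0.03393361 0.147     ]
foot [ 0.53419696 -0.02066121  0.02      ]
kl [0.47588294 0.10110845 0.155     ]
kr [ 0.48161372 -0.11321325  0.17      ]
tab [0.42396901 0.05679225 0.147     ]
```

View pics/c0.png

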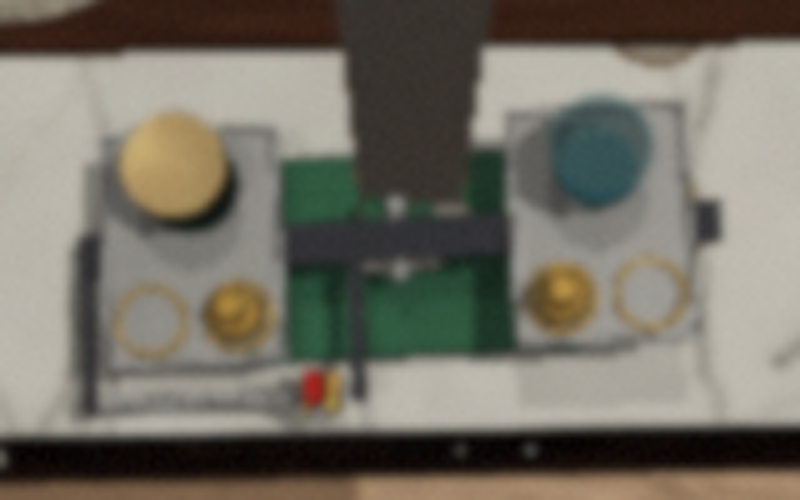

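```bash
cat >> h.py <<'E'
def go(x,y,z,psi=None):
    s=manip.get_state(); q=s['ee_rot']; from scipy.spatial.transform import Rotation as Ro
    R=Ro.from_quat([q[1],q[2],q[3],q[0]]).as_matrix(); d=R.T@(np.array([x,y,z])-s['position'])*1000
    p=np.degrees(np.arctan2(R[1,0],R[0,0])); print('t',s['clock'].round(2) if hasattr(s['clock'],'round') else s['clock'],'pos',s['position'].round(4),'psi',p.round(2),'tilt',R[:,2].round(3),'F',s['contact_force'].round(2),'w',round(s['width'],4)); print('shift',d.round(1),'rows',np.abs(d).max()/41, 'turn',None if psi is None else round(p-psi,2))
E
python3 - <<'E'
from h import *
d=dict(np.load('pics/t0.png.npz'))
P=[('kl',287.4,212.4,.155),('kr',352.2,208,.172),('sLo',270,214,.1),('sRo',370,208.6,.12),('tab',303,227.6,.145),('tin',275,182.5,.186),('glass',360.3,178,.198),('foot',320,200,.02)]
for n,u,v,z in P: print(n,onz(d,u,v,z).round(4))
go(.36,.08,.33,90)
w=manip.get_image('wrist');print(w['K'],w['mount'])
E
```

```text
kl [0.4741 0.0877 0.155 ]
kr [ 0.4829 -0.1248  0.172 ]
sLo [0.4766 0.1509 0.1   ]
sRo [ 0.4868 -0.1886  0.12  ]
tab [0.424  0.0372 0.145 ]
tin [0.569  0.1252 0.186 ]
glass [ 0.5768 -0.1517  0.198 ]
foot [ 0.5342 -0.0207  0.02  ]
t 0.1 pos [0.2601 0.5123 0.2305] psi 63.08 tilt [-0.001 -0.001 -1.   ] F [-0.14 -0.93 -0.03] w 0.0856
shift [-340.4  284.8  -99. ] rows 8.301700372596988 turn -26.92
[[309.70691629   0.         320.963308  ]
 [  0.         309.70691629 196.26781316]
 [  0.           0.           1.        ]] [[ 9.99998972e-01  3.90837388e-04 -1.37980338e-03 -6.37347103e-04]
 [ 6.59595462e-05  9.48593143e-01  3.16498097e-01 -8.02137369e-02]
 [ 1.43257132e-03 -3.16497862e-01  9.48592142e-01 -1.41890435e-01]
 [ 0.00000000e+00  0.00000000e+00  0.00000000e+00  1.00000000e+00]]
```

carry_out(
  series=[
    [[0, 0, -25], -7.15],
    [[0, 0, -25], -7.15],
    [[0, 0, -25], -7.15],
    [[0, 0, -25], -7.1],
    [[-40, 0, 0], 0],
    [[-40, 0, 0], 0],
    [[-40, 0, 0], 0],
    [[-40, 0, 0], 0],
    [[-40, 0, 0], 0],
    [[-40, 0, 0], 0],
  ],
)

```text
clock: 0.98
position: [0.2701, 0.2711, 0.33]
ee_rot: [0.0, 0.689, 0.725, -0.004]
contact_force: [1.0, -0.2, 0.6]
width: 0.0857
```

```bash
python3 - <<'E'
from h import *
go(.38,.08,.30,91.7)
E
```

```text
t 0.9833 pos [0.2701 0.2711 0.33  ] psi 92.98 tilt [-0.005 -0.006 -1.   ] F [ 0.99 -0.21  0.56] w 0.0857
shift [-196.4  100.    30.6] rows 4.789489730288877 turn 1.28
```

carry_out(
  series=[
    [[-40, 20, 6], 0.7],
    [[-40, 20, 6], 0.5],
    [[-40, 20, 6], 0],
    [[-40, 20, 6], 0],
    [[-25, 12, 4], 0],
    [[0, 0, 0], 0],
    [[0, 0, 0], 0],
  ],
  fingers=45,
)

```text
clock: 1.57
position: [0.3597, 0.0905, 0.3043]
ee_rot: [0.002, 0.699, 0.716, -0.003]
contact_force: [0.0, 0.7, -0.2]
width: 0.0448
```

```bash
python3 - <<'E'
from h import *
go(.38,.08,.30,91.7)
w=save('wrist','w0.png')
s=manip.get_state();np.savez('pics/w0s.npz',p=s['position'],q=s['ee_rot'])
E
```

```text
t 1.5667 pos [0.3597 0.0905 0.3043] psi 91.38 tilt [-0.001 -0.007 -1.   ] F [ 0.02  0.72 -0.17] w 0.0448
shift [-10.9  20.    4.3] rows 0.48806046184966306 turn -0.32
```

View pics/w0.png

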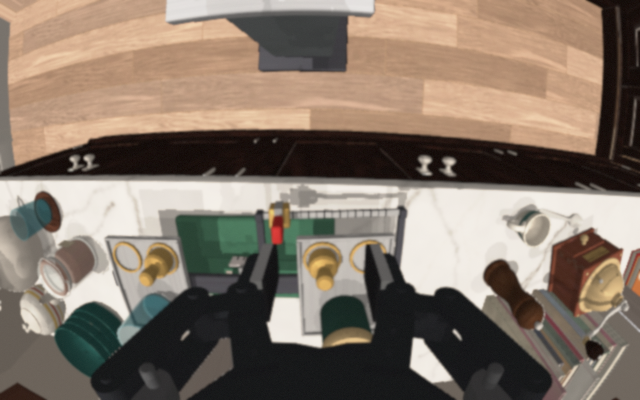

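```bash
cat >> h.py <<'E'
def wray(d,p,q,u,v):
    from scipy.spatial.transform import Rotation as Ro
    R=Ro.from_quat([q[1],q[2],q[3],q[0]]).as_matrix();K=d['K'];M=d['mount']
    a=np.array([(u-K[0,2])/K[0,0],(v-K[1,2])/K[1,1]]);r=np.hypot(*a);n=np.append(a/r*np.sin(r),np.cos(r))
    return R@M[:3,3]+p, R@M[:3,:3]@n
def wz(d,p,q,u,v,z):
    c,n=wray(d,p,q,u,v); return c+n*(z-c[2])/n[2]
E
python3 - <<'E'
from h import *
d=dict(np.load('pics/w0.png.npz'));s=np.load('pics/w0s.npz')
for n,u,v,z in [('kl',322,281,.155),('sRo',128,256,.12),('kr',148,277,.172),('tabtop',277,240,.147),('sLo',369,255,.095)]: print(n,wz(d,s['p'],s['q'],u,v,z).round(4))
f=d['frame'][180:340,90:410]; cv2.imwrite('pics/c1.png',cv2.resize(f,(800,400),interpolation=cv2.INTER_CUBIC))
E
```

```text
kl [0.4759 0.0921 0.155 ]
sRo [ 0.4845 -0.1826  0.12  ]
kr [ 0.4782 -0.1164  0.172 ]
tabtop [0.4299 0.042  0.147 ]
sLo [0.4745 0.1528 0.095 ]
```

View pics/c1.png

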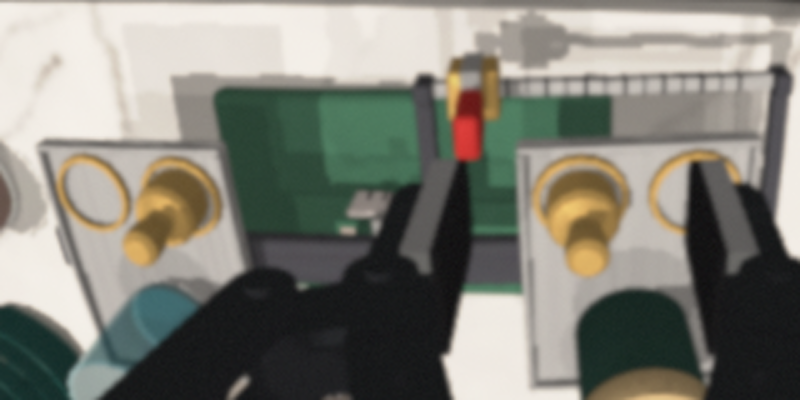

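```bash
cat > fit.py <<'E'
from h import *
from scipy.optimize import least_squares
d=dict(np.load('pics/w0.png.npz'));s=np.load('pics/w0s.npz');t=dict(np.load('pics/t0.png.npz'))
def w(X,x,y,z):  # scale->world
    x0,y0,th,a=X[:4]; Y=y*np.cos(a)-z*np.sin(a); Z=.085+y*np.sin(a)+z*np.cos(a)
    return np.array([x0+x*np.cos(th)-Y*np.sin(th), y0+x*np.sin(th)+Y*np.cos(th), Z])
L=[(-.05,.11,.079),(-.05,-.11,.079),(-.05,.17,.025),(-.05,-.17,.025)]
W=[(324.4,283.2),(147.2,279.2),(368.8,258),(127.2,257.2)]
T=[(287.4,212.4),(352.2,208),(270,214),(370,208.6)]
def res(X,ww=1,wt=.4):
    r=[]
    for l,a,b in zip(L,W,T):
        P=w(X,*l); r+=list(ww*(wz(d,s['p'],s['q'],*a,P[2])-P)[:2]*1000); r+=list(wt*(onz(t,*b,P[2])-P)[:2]*1000)
    return np.array(r)
if __name__=='__main__':
  for ww,wt in((1,.4),(1,0),(0,1)):
    S=least_squares(lambda X:np.append(res(X,ww,wt),(X[3]+.06)*1000),[.53,-.018,.03,-.06]);X=S.x;print(X.round(4),S.fun.round(1).tolist())
    print({n:w(X,*p).round(4) for n,p in dict(kl=(-.05,.11,.07),sRo=(-.05,-.17,.02)).items()})
    tt=wz(d,s['p'],s['q'],277.2,240.8,.147);print('tab',tt)
E
python3 fit.py
```

```text
[ 0.5307 -0.0166  0.0301 -0.0596] [-0.1, -1.6, -1.4, -3.6, -1.0, 3.4, -0.3, -0.7, 0.7, -1.0, 0.4, -0.9, 0.8, 1.5, 0.4, -0.9, 0.4]
{'kl': array([0.4773, 0.0959, 0.1483]), 'sRo': array([ 0.4858, -0.1865,  0.1151])}
tab [0.43089806 0.04216994 0.147     ]
[ 0.5308 -0.016   0.0294 -0.0598] [-0.2, -2.2, -0.0, -0.0, -1.1, 2.8, -0.0, -0.0, 0.5, -1.6, 0.0, -0.0, 0.8, 1.0, 0.0, -0.0, 0.2]
{'kl': array([0.4775, 0.0965, 0.1483]), 'sRo': array([ 0.4858, -0.1859,  0.1151])}
tab [0.43089806 0.04216994 0.147     ]
[ 0.5302 -0.0202  0.034  -0.0598] [0.0, 0.0, -2.4, -5.1, -0.0, 0.0, -0.7, 2.0, 0.0, 0.0, 2.2, 1.7, 0.0, 0.0, 0.9, 1.4, 0.2]
{'kl': array([0.4763, 0.0921, 0.1483]), 'sRo': array([ 0.4859, -0.1903,  0.1151])}
tab [0.43089806 0.04216994 0.147     ]
```

carry_out(
  series=[
    [[2, 40, 0], -0.3],
    [[2, 40, 10], 0],
    [[2, 30, 35], 0],
    [[0, 10, 35], 0],
    [[0, 0, 5], 0],
    [[0, 0, 0], 0],
  ],
)

```text
clock: 2.12
position: [0.4792, 0.109, 0.222]
ee_rot: [0.003, 0.692, 0.722, 0.001]
contact_force: [-0.4, 0.3, 0.5]
width: 0.0448
```

```bash
python3 - <<'E'
from h import *
go(.477,.095,.131,91.7)
E
```

```text
t 2.1167 pos [0.4792 0.109  0.222 ] psi 92.4 tilt [ 0.006 -0.003 -1.   ] F [-0.37  0.27  0.46] w 0.0448
shift [-13.5  -3.4  91.1] rows 2.2213330499446275 turn 0.7
```

carry_out(
  series=[
    [[-7, -1, 20], 0.4],
    [[-6, -2, 15], 0.3],
    [[0, 0, 0], 0],
    [[0, 0, 0], 0],
  ],
)

```text
clock: 2.45
position: [0.4749, 0.1006, 0.1915]
ee_rot: [0.004, 0.694, 0.72, 0.003]
contact_force: [0.6, 1.0, 1.0]
width: 0.0451
```

```bash
python3 - <<'E'
from h import *
go(.477,.095,.131,91.7)
s=manip.get_state(); w=save('wrist','w1.png')
f=w['frame'][150:390,200:440]; cv2.imwrite('pics/c2.png',cv2.resize(f,(580,580),interpolation=cv2.INTER_CUBIC))
E
```

```text
t 2.45 pos [0.4749 0.1006 0.1915] psi 92.11 tilt [ 0.009 -0.001 -1.   ] F [0.64 1.03 0.95] w 0.0451
shift [-5.5  1.3 60.5] rows 1.475034488186882 turn 0.41
```

View pics/c2.png

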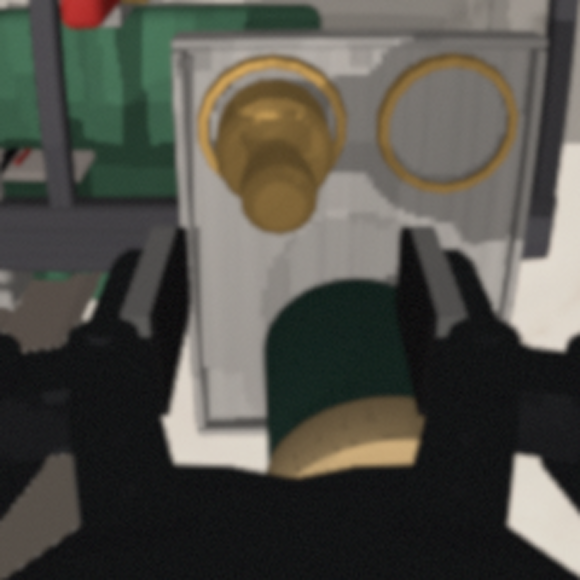

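```bash
python3 - <<'E'
from h import *
d=dict(np.load('pics/w1.png.npz'));s=manip.get_state()
print(wz(d,s['position'],s['ee_rot'],315.4,234,.157))
E
```

```text
[0.47863015 0.09589784 0.157     ]
```

carry_out(
  series=[
    [[-3, 2, 20], 0.4],
    [[-2, 1, 20], 0],
    [[0, 0, 8], 0],
    [[0, 0, 0], 0],
  ],
)

```text
clock: 2.83
position: [0.4824, 0.0983, 0.1512]
ee_rot: [0.009, 0.695, 0.718, 0.009]
contact_force: [0.0, -0.4, 0.5]
width: 0.0448
```

```bash
python3 - <<'E'
from h import *
go(.478,.0955,.131,91.7)
E
```

```text
t 2.8333 pos [0.4824 0.0983 0.1512] psi 91.87 tilt [ 0.025  0.001 -1.   ] F [ 0.03 -0.39  0.49] w 0.0448
shift [-2.7 -5.  20.1] rows 0.49084310750983007 turn 0.17
```

carry_out(
  series=[
    [[-2, -3, 5], 0],
    [[-1, -2, 5], 0],
    [[0, 0, 5], 0],
    [[0, 0, 3], 0],
    [[0, 0, 0], 0],
  ],
)

```text
clock: 3.25
position: [0.4797, 0.096, 0.1363]
ee_rot: [0.011, 0.695, 0.719, 0.012]
contact_force: [-0.3, 0.5, 0.7]
width: 0.0452
```

```bash
python3 - <<'E'
from h import *
go(.478,.0955,.131,91.7)
E
```

```text
t 3.25 pos [0.4797 0.096  0.1363] psi 91.93 tilt [ 0.033  0.002 -0.999] F [-0.32  0.5   0.66] w 0.0452
shift [-0.4 -1.8  5.2] rows 0.1267797972499726 turn 0.23
```

carry_out(
  series=[
    [[0, -1, 4], 0],
    [[0, -0.5, 1], 0],
    [[0, 0, 0], 0],
  ],
)

```text
clock: 3.5
position: [0.4787, 0.0959, 0.1311]
ee_rot: [0.011, 0.695, 0.719, 0.012]
contact_force: [1.1, 0.6, 0.6]
width: 0.0452
```

carry_out(
  series=[
    [[0, 0, 0], 0],
    [[0, 0, 0], 0],
    [[0, 0, 0], 0],
    [[0, 0, 0], 0],
    [[0, 0, 0], 0],
    [[0, 0, 0], 0],
  ],
  fingers=10,
  squeeze=30,
)

```text
clock: 4.0
position: [0.4787, 0.0958, 0.1312]
ee_rot: [0.012, 0.695, 0.719, 0.012]
contact_force: [1.4, -0.4, -0.6]
width: 0.0198
```

```bash
python3 - <<'E'
from h import *
go(.478,.0955,.131,91.7)
E
```

```text
t 4.0 pos [0.4787 0.0958 0.1312] psi 91.92 tilt [ 0.033  0.001 -0.999] F [ 1.36 -0.41 -0.56] w 0.0198
shift [-0.2 -0.8  0.2] rows 0.018475121679755093 turn 0.22
```

carry_out(
  series=[
    [[0, 0, -3], 0],
    [[0, 0, -4], 0],
    [[0, 0, -6], 0],
    [[0, 0, -10], 0],
    [[0, 0, -15], 0],
    [[0, 0, -20], 0],
    [[0, 0, -20], 0],
    [[0, 0, -20], 0],
    [[0, 0, 0], 0],
  ],
)

```text
clock: 4.75
position: [0.4736, 0.0958, 0.2343]
ee_rot: [0.01, 0.695, 0.719, 0.011]
contact_force: [0.7, -0.3, -0.9]
width: 0.0195
```

```bash
python3 - <<'E'
from h import *
go(.43,-.05,.231,91.7)
E
```

```text
t 4.75 pos [0.4736 0.0958 0.2343] psi 91.92 tilt [ 0.029  0.002 -1.   ] F [ 0.68 -0.27 -0.88] w 0.0195
shift [-144.2  -48.5    1.8] rows 3.5180297105313314 turn 0.22
```

carry_out(
  series=[
    [[-15, -25, 0], 0],
    [[-30, -20, 0], 0],
    [[-35, 0, 0], 0],
    [[-35, 0, 0], 0],
    [[-35, 0, 0], 0],
    [[-35, 0, 0], 0],
    [[-35, 15, 0], 0],
    [[-30, 20, 0], 0],
    [[-15, 15, 0], 0],
    [[0, 0, 0], 0],
  ],
)

```text
clock: 5.58
position: [0.4852, -0.1772, 0.2303]
ee_rot: [0.01, 0.693, 0.72, 0.012]
contact_force: [-0.3, -0.4, -0.7]
width: 0.0196
```

```bash
python3 - <<'E'
from h import *
go(.486,-.1865,.20,91.7)
E
```

```text
t 5.5833 pos [ 0.4852 -0.1772  0.2303] psi 92.2 tilt [ 0.031  0.005 -1.   ] F [-0.35 -0.37 -0.72] w 0.0196
shift [-9.4 -0.5 30.3] rows 0.7386681961466411 turn 0.5
```

carry_out(
  series=[
    [[-4, 0, 12], 0.2],
    [[-3, 0, 14], 0.2],
    [[-1, 0, 14], 0.1],
    [[0, 0, 8], 0],
    [[0, 0, 0], 0],
    [[0, 0, 0], 0],
  ],
)

```text
clock: 6.08
position: [0.4848, -0.1845, 0.177]
ee_rot: [0.006, 0.697, 0.716, 0.012]
contact_force: [-0.3, -1.0, -2.0]
width: 0.0199
```

```bash
python3 - <<'E'
from h import *
go(.486,-.1865,.20,91.7)
s=manip.get_state(); w=save('wrist','w2.png')
np.savez('pics/w2s.npz',p=s['position'],q=s['ee_rot'])
f=w['frame'][120:340,220:500]; cv2.imwrite('pics/c3.png',cv2.resize(f,(763,600),interpolation=cv2.INTER_CUBIC))
E
```

```text
t 6.0833 pos [ 0.4848 -0.1845  0.177 ] psi 91.54 tilt [ 0.025  0.009 -1.   ] F [-0.27 -0.98 -1.97] w 0.0199
shift [ -1.8   1.8 -23. ] rows 0.5615007672202104 turn -0.16
```

View pics/c3.png

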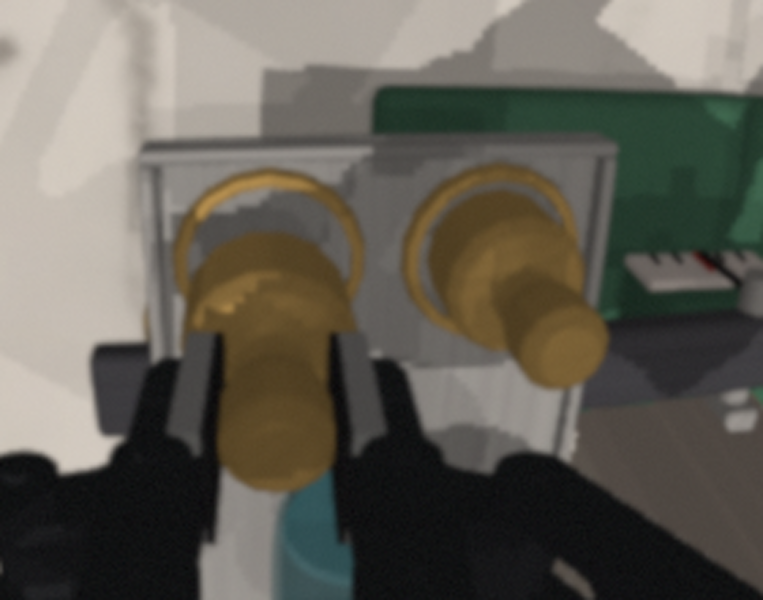

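```bash
python3 - <<'E'
from h import *
d=dict(np.load('pics/w2.png.npz'));s=np.load('pics/w2s.npz')
f=lambda u,v,z=.120:wz(d,s['p'],s['q'],220+u/2.725,120+v/2.727,z).round(4)
for z in(.12,.111): print(f(175,250,z),f(364,250,z),f(269,169,z))
from scipy.spatial.transform import Rotation as Ro
q=s['q'];R=Ro.from_quat([q[1],q[2],q[3],q[0]]).as_matrix()
print('bottom',s['p']+R@[0,0,.033],'foot edge up', f(185,290,.144),f(355,290,.144))
E
```

```text
[ 0.4836 -0.2108  0.12  ] [ 0.4824 -0.1629  0.12  ] [ 0.4616 -0.1875  0.12  ]
[ 0.4874 -0.2118  0.111 ] [ 0.4861 -0.1617  0.111 ] [ 0.4644 -0.1875  0.111 ]
bottom [ 0.48559197 -0.18422938  0.14396845] foot edge up [ 0.4833 -0.206   0.144 ] [ 0.4823 -0.1675  0.144 ]
```

carry_out(
  series=[
    [[-0.5, 0, 5], 0],
    [[0, 0, 6], 0],
    [[0, 0, 5], 0],
    [[0, 0, 3], 0],
    [[0, 0, 0], 0],
  ],
)

```text
clock: 6.55
position: [0.4864, -0.1844, 0.1589]
ee_rot: [0.008, 0.697, 0.717, 0.013]
contact_force: [-0.2, -0.7, -1.1]
width: 0.0197
```

```bash
python3 - <<'E'
from h import *
go(.485,-.185,.15,91.7)
s=manip.get_state(); w=save('wrist','w3.png')
np.savez('pics/w3s.npz',p=s['position'],q=s['ee_rot'])
f=w['frame'][120:340,220:500]; cv2.imwrite('pics/c4.png',cv2.resize(f,(763,600),interpolation=cv2.INTER_CUBIC))
E
```

```text
t 6.55 pos [ 0.4864 -0.1844  0.1589] psi 91.64 tilt [ 0.029  0.006 -1.   ] F [-0.17 -0.71 -1.13] w 0.0197
shift [-0.6 -1.7  8.8] rows 0.21466811063582145 turn -0.06
```

View pics/c4.png

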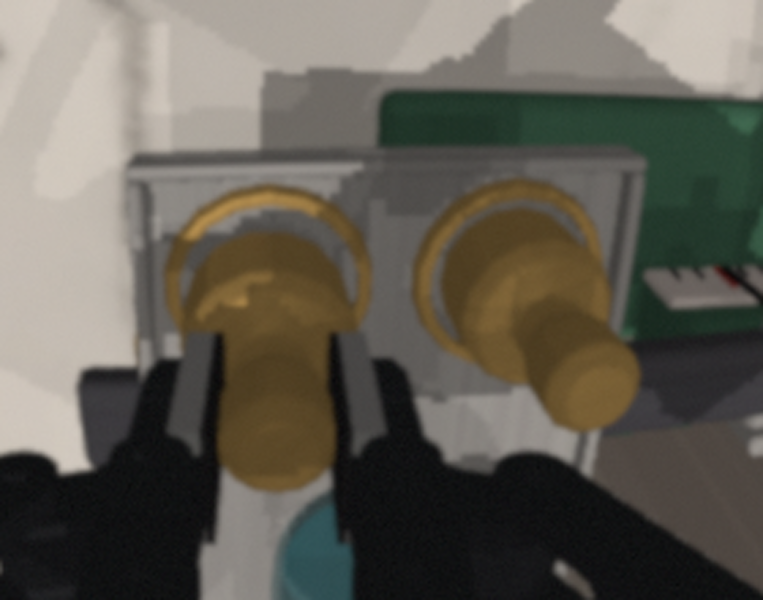

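```bash
python3 - <<'E'
from h import *
d=dict(np.load('pics/w3.png.npz'));s=np.load('pics/w3s.npz')
f=lambda u,v,z=.120:wz(d,s['p'],s['q'],220+u/2.725,120+v/2.727,z).round(4)
for z in(.121,.118): print('ring',f(165,270,z),f(373,270,z),f(269,185,z),f(269,185,z)[0]+.025)
print('foot',f(270,232,.126)[0]+.0185,f(185,300,.126),f(357,300,.126))
E
```

```text
ring [ 0.4825 -0.2111  0.121 ] [ 0.4812 -0.1629  0.121 ] [ 0.4611 -0.1875  0.121 ] 0.48610000000000003
ring [ 0.4838 -0.2114  0.118 ] [ 0.4825 -0.1625  0.118 ] [ 0.4621 -0.1875  0.118 ] 0.48710000000000003
foot 0.4888 [ 0.4876 -0.206   0.126 ] [ 0.4865 -0.1668  0.126 ]
```

carry_out(
  series=[
    [[-0.5, -1.5, 2], 0],
    [[0, -1, 3], 0],
    [[0, -0.3, 3], 0],
    [[0, 0, 2], 0],
    [[0, 0, 0], 0],
  ],
)

```text
clock: 7.02
position: [0.4842, -0.1853, 0.1486]
ee_rot: [0.009, 0.697, 0.717, 0.013]
contact_force: [0.3, 0.3, -0.6]
width: 0.0198
```

```bash
python3 - <<'E'
from h import *
go(.485,-.185,.15,91.7)
E
```

```text
t 7.0167 pos [ 0.4842 -0.1853  0.1486] psi 91.63 tilt [ 0.031  0.006 -1.   ] F [ 0.27  0.35 -0.64] w 0.0198
shift [ 0.3  0.8 -1.4] rows 0.03342096813464489 turn -0.07
```

carry_out(
  series=[
    [[0, 0, 1], 0],
    [[0, 0, 1], 0],
    [[0, 0, 1], 0],
    [[-0.1, 0, 1], 0],
    [[-0.1, 0, 1], 0],
    [[-0.1, 0, 1], 0],
    [[-0.1, 0, 1], 0],
    [[0, 0, 0], 0],
    [[0, 0, 0], 0],
  ],
)

```text
clock: 7.77
position: [0.4848, -0.1861, 0.1412]
ee_rot: [0.01, 0.697, 0.717, 0.013]
contact_force: [-0.3, -0.1, -1.2]
width: 0.0195
```

```bash
python3 - <<'E'
from h import *
go(.485,-.185,.15,91.7)
E
```

```text
t 7.7667 pos [ 0.4848 -0.1861  0.1412] psi 91.63 tilt [ 0.032  0.005 -0.999] F [-0.34 -0.11 -1.24] w 0.0195
shift [ 1.1  0.5 -8.8] rows 0.21362879778653343 turn -0.07
```

carry_out(
  series=[
    [[-0.1, 0, 1], 0],
    [[0, 0, 1], 0],
    [[-0.1, 0, 1], 0],
    [[0, 0, 1], 0],
    [[-0.1, 0, 1], 0],
    [[0, 0, 1], 0],
    [[0, 0, 0], 0],
    [[0, 0, 0], 0],
  ],
)

```text
clock: 8.43
position: [0.4851, -0.1866, 0.1347]
ee_rot: [0.01, 0.697, 0.717, 0.013]
contact_force: [0.3, 0.1, -1.2]
width: 0.0193
```

```bash
python3 - <<'E'
from h import *
go(.485,-.185,.15,91.7)
s=manip.get_state(); w=save('wrist','w4.png')
np.savez('pics/w4s.npz',p=s['position'],q=s['ee_rot'])
f=w['frame'][120:340,220:500]; cv2.imwrite('pics/c5.png',cv2.resize(f,(763,600),interpolation=cv2.INTER_CUBIC))
E
```

```text
t 8.4333 pos [ 0.4851 -0.1866  0.1347] psi 91.63 tilt [ 0.032  0.004 -0.999] F [ 0.33  0.13 -1.19] w 0.0193
shift [  1.7   0.4 -15.3] rows 0.3724507075655144 turn -0.07
```

View pics/c5.png

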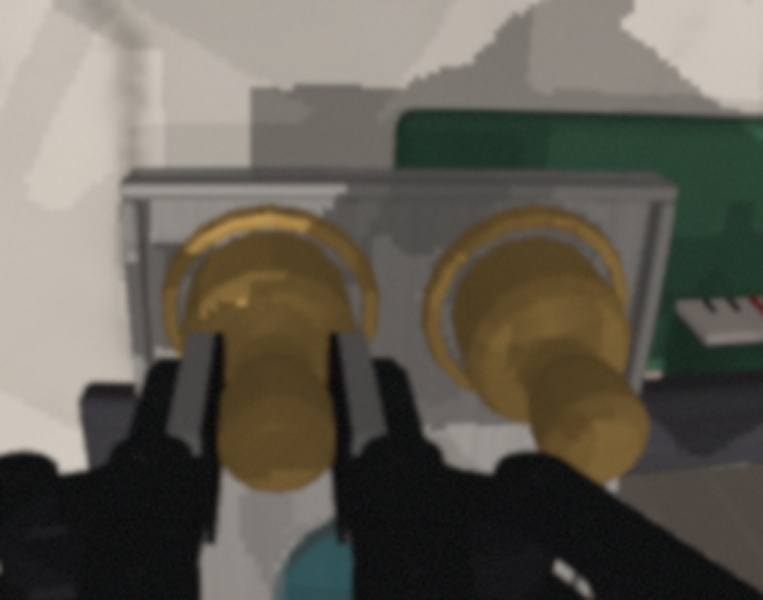

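```bash
python3 - <<'E'
from h import *
from scipy.optimize import brentq
for n,l,r,t in(('w2',175,364,169),('w3',165,373,185),('w4',162,380,206)):
    d=dict(np.load(f'pics/{n}.png.npz'));s=np.load(f'pics/{n}s.npz')
    f=lambda u,v,z:wz(d,s['p'],s['q'],220+u/2.725,120+v/2.727,z)
    v=t+84*(r-l)/208.
    z=brentq(lambda z:np.linalg.norm(f(l,v,z)-f(r,v,z))-.05,.05,.14)
    print(n,'tcp z',s['p'][2].round(4),'ring z',round(z,4),'centre',f((l+r)/2,t,z)+[.025,0,0],'foot',f(270,232,s['p'][2]-.033)+[.0185,0,0])
E
```

```text
w2 tcp z 0.177 ring z 0.1111 centre [ 0.48931341 -0.18732373  0.11111797] foot [ 0.48713172 -0.18710153  0.143957  ]
w3 tcp z 0.1589 ring z 0.1141 centre [ 0.48845236 -0.18748544  0.11409806] foot [ 0.48889242 -0.18704967  0.12585088]
w4 tcp z 0.1347 ring z 0.1008 centre [ 0.48840056 -0.18933482  0.10078973] foot [ 0.48764739 -0.18939856  0.10171775]
```

carry_out(
  series=[
    [[0, 0, 1], 0],
    [[0, 0, 1], 0],
    [[0, 0, 1], 0],
    [[0, 0, 1], 0],
    [[0, 0, 0], 0],
    [[0, 0, 0], 0],
  ],
)

```text
clock: 8.98
position: [0.4854, -0.1868, 0.1305]
ee_rot: [0.01, 0.697, 0.717, 0.013]
contact_force: [-0.3, 0.2, -0.8]
width: 0.0196
```

```bash
python3 - <<'E'
from h import *
go(.485,-.1866,.128,91.7)
E
```

```text
t 8.9833 pos [ 0.4854 -0.1868  0.1305] psi 91.64 tilt [ 0.032  0.004 -0.999] F [-0.25  0.16 -0.83] w 0.0196
shift [ 0.2 -0.5  2.5] rows 0.0604735636471606 turn -0.06
```

carry_out(
  series=[
    [[0, 0, 1], 0],
    [[0, 0, 0.8], 0],
    [[0, 0, 0.6], 0],
    [[0, 0, 0], 0],
    [[0, 0, 0], 0],
  ],
)

```text
clock: 9.4
position: [0.4859, -0.187, 0.1288]
ee_rot: [0.011, 0.697, 0.717, 0.013]
contact_force: [-0.2, 0.2, -0.9]
width: 0.0195
```

```bash
python3 - <<'E'
from h import *
go(.485,-.1866,.128,91.7)
E
```

```text
t 9.4 pos [ 0.4859 -0.187   0.1288] psi 91.64 tilt [ 0.033  0.003 -0.999] F [-0.18  0.17 -0.94] w 0.0195
shift [ 0.4 -1.   0.8] rows 0.023285929437439644 turn -0.06
```

carry_out(
  series=[
    [[0, -0.3, 0.6], 0],
    [[0, 0, 0.6], 0],
    [[0, 0, 0.6], 0],
    [[0, 0, 0], 0],
    [[0, 0, 0], 0],
  ],
)

```text
clock: 9.82
position: [0.4862, -0.187, 0.1288]
ee_rot: [0.012, 0.697, 0.717, 0.013]
contact_force: [-0.2, -0.7, 1.7]
width: 0.0196
```

```bash
python3 - <<'E'
from h import *
go(.485,-.1866,.128,91.7)
E
```

```text
t 9.8167 pos [ 0.4862 -0.187   0.1288] psi 91.63 tilt [ 0.036  0.003 -0.999] F [-0.18 -0.73  1.72] w 0.0196
shift [ 0.5 -1.2  0.7] rows 0.03048091803851779 turn -0.07
```

carry_out(
  series=[
    [[0, 0, 0], 0],
    [[0, 0, 0], 0],
    [[0, 0, 0], 0],
    [[0, 0, 0], 0],
  ],
  fingers=40,
)

```text
clock: 10.15
position: [0.4863, -0.187, 0.1279]
ee_rot: [0.012, 0.697, 0.717, 0.013]
contact_force: [0.1, 0.8, -0.2]
width: 0.0404
```

carry_out(
  series=[
    [[0, 0, -4], 0],
    [[0, 0, -10], 0],
    [[0, 0, -15], 0],
    [[0, 0, -20], 0],
    [[0, 0, -20], 0],
    [[0, 0, -20], 0],
    [[0, 0, 0], 0],
    [[0, 0, 0], 0],
  ],
)

```text
clock: 10.82
position: [0.4829, -0.1871, 0.2239]
ee_rot: [0.012, 0.697, 0.717, 0.014]
contact_force: [-0.3, -0.2, -0.5]
width: 0.0401
```

```bash
python3 - <<'E'
from h import *
go(.40,-.02,.24,91.7)
s=manip.get_state(); w=save('wrist','w5.png')
np.savez('pics/w5s.npz',p=s['position'],q=s['ee_rot'])
f=w['frame'][120:340,220:500]; cv2.imwrite('pics/c6.png',cv2.resize(f,(763,600),interpolation=cv2.INTER_CUBIC))
E
```

```text
t 10.8167 pos [ 0.4829 -0.1871  0.2239] psi 91.62 tilt [ 0.035  0.003 -0.999] F [-0.27 -0.2  -0.51] w 0.0401
shift [169.4 -77.5 -18.5] rows 4.131815053371704 turn -0.08
```

View pics/c6.png

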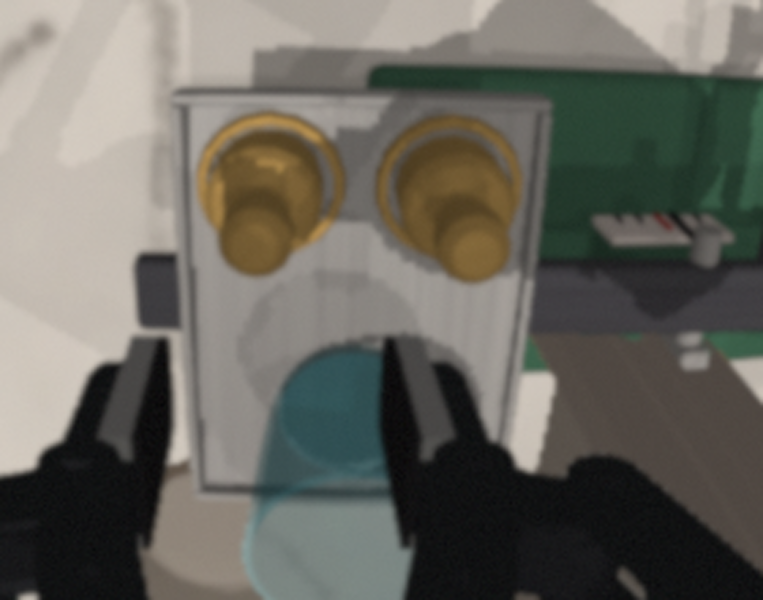

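carry_out(
  series=[
    [[15, -25, -5], 0],
    [[30, -25, -3], 0],
    [[38, -20, -3], 0],
    [[40, -8, -3], 0],
    [[40, 0, 0], 0],
    [[40, 0, 0], 0],
    [[28, 0, 0], 0],
    [[0, 0, 0], 0],
    [[0, 0, 0], 0],
  ],
)

```text
clock: 11.62
position: [0.3898, 0.0488, 0.2268]
ee_rot: [0.006, 0.699, 0.715, 0.01]
contact_force: [-0.4, -0.3, 0.5]
width: 0.0398
```

```bash
python3 - <<'E'
from h import *
go(.40,.04,.24,91.7)
s=manip.get_state(); w=save('wrist','w6.png')
np.savez('pics/w6s.npz',p=s['position'],q=s['ee_rot'])
f=w['frame'].astype(int); m=((f[...,2]>110)&(f[...,1]<70)&(f[...,0]<70)).astype(np.uint8)
n,l,st,c=cv2.connectedComponentsWithStats(m)
for i in range(1,n):
    if st[i,4]>8: print(st[i],c[i].round(1), wz(w,s['position'],s['ee_rot'],*c[i],.140).round(4))
g=w['frame'][140:360,180:460]; cv2.imwrite('pics/c7.png',cv2.resize(g,(763,600),interpolation=cv2.INTER_CUBIC))
E
```

```text
t 11.6167 pos [0.3898 0.0488 0.2268] psi 91.32 tilt [ 0.024  0.006 -1.   ] F [-0.44 -0.31  0.53] w 0.0398
shift [ -9.   10.3 -13. ] rows 0.31723348785999417 turn -0.38
[294 218  16  39 368] [301.3 242.2] [0.4282 0.0325 0.14  ]
[311 221   1  11  11] [311. 226.] [0.4131 0.0403 0.14  ]
[593 242   6   6  17] [595.1 244. ] [0.4404 0.3738 0.14  ]
[588 252   6  20  42] [590.5 262.3] [0.4658 0.3788 0.14  ]
[584 283   4   7  12] [585.4 285.8] [0.5021 0.39   0.14  ]
[595 328   9  10  21] [598.4 332.5] [0.6112 0.5006 0.14  ]
```

```bash
python3 - <<'E'
from h import *
for n in('w0','w6'):
    w=dict(np.load(f'pics/{n}.png.npz'));s=np.load(f'pics/{n}s.npz')
    f=w['frame'].astype(int); m=((f[...,2]>110)&(f[...,1]<70)&(f[...,0]<70)).astype(np.uint8); m[:,:250]=0;m[:,330:]=0;m[:200]=0
    for r in range(210,262,3):
        c=np.flatnonzero(m[r]); 
        if len(c)>2: print(n,r,c.min(),c.max(),[wz(w,s['p'],s['q'],k,r,z).round(4)[:2] for k in(c.min()-.5,c.max()+.5) for z in(.14,)])
E
```

```text
w0 216 277 279 [array([0.4046, 0.0412]), array([0.4045, 0.0444])]
w0 225 273 282 [array([0.4154, 0.0365]), array([0.415 , 0.0475])]
w0 228 272 282 [array([0.419 , 0.0352]), array([0.4185, 0.0474])]
w0 231 272 281 [array([0.4227, 0.0351]), array([0.4222, 0.0462])]
w0 234 272 282 [array([0.4263, 0.035 ]), array([0.4258, 0.0472])]
w0 237 272 282 [array([0.43  , 0.0348]), array([0.4295, 0.0472])]
w0 240 273 282 [array([0.4337, 0.0358]), array([0.4332, 0.0471])]
w0 243 273 280 [array([0.4375, 0.0357]), array([0.437 , 0.0447])]
w6 219 300 310 [array([0.4071, 0.0311]), array([0.4069, 0.0399])]
w6 225 298 311 [array([0.4125, 0.0294]), array([0.4122, 0.0407])]
w6 228 297 311 [array([0.4152, 0.0286]), array([0.4149, 0.0408])]
w6 231 296 311 [array([0.4179, 0.0277]), array([0.4176, 0.0408])]
w6 234 295 308 [array([0.4207, 0.0269]), array([0.4204, 0.0384])]
w6 237 294 308 [array([0.4235, 0.026 ]), array([0.4231, 0.0384])]
w6 240 294 308 [array([0.4263, 0.026 ]), array([0.4259, 0.0384])]
w6 243 295 309 [array([0.4291, 0.0268]), array([0.4287, 0.0393])]
w6 246 295 308 [array([0.432 , 0.0267]), array([0.4316, 0.0384])]
w6 249 295 308 [array([0.4349, 0.0267]), array([0.4345, 0.0385])]
w6 252 295 308 [array([0.4378, 0.0266]), array([0.4374, 0.0385])]
w6 255 298 307 [array([0.4407, 0.0292]), array([0.4404, 0.0376])]
```

View pics/c7.png

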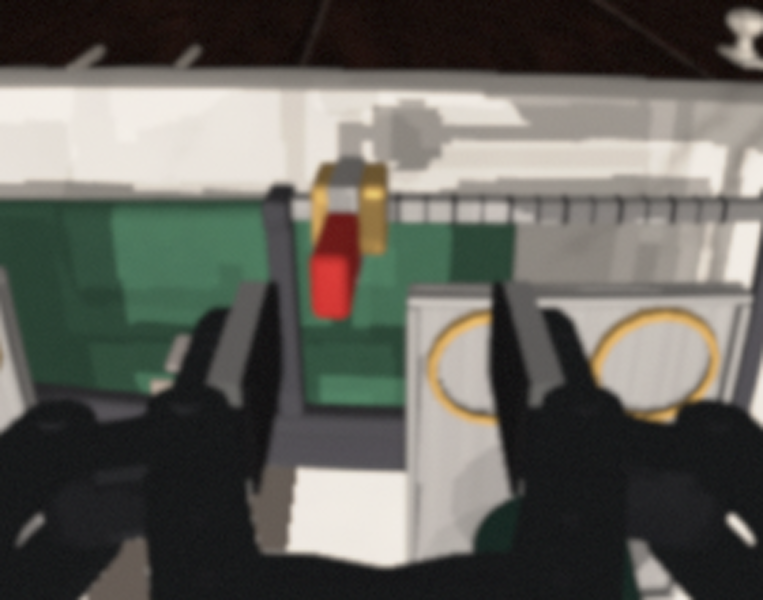

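carry_out(
  series=[
    [[-7, 15, 3], 0],
    [[-8, 15, 6], 0],
    [[0, 5, 15], 0],
    [[0, 0, 20], 0],
    [[0, 0, 10], 0],
    [[0, 0, 0], 0],
    [[0, 0, 0], 0],
  ],
)

```text
clock: 12.25
position: [0.4289, 0.0245, 0.1689]
ee_rot: [0.006, 0.703, 0.711, 0.008]
contact_force: [-0.2, -0.1, 1.1]
width: 0.0399
```

```bash
python3 - <<'E'
from h import *
go(.425,.034,.121,91.7)
E
```

```text
t 12.25 pos [0.4289 0.0245 0.1689] psi 90.62 tilt [ 0.02   0.002 -1.   ] F [-0.17 -0.13  1.07] w 0.0399
shift [ 9.4 -4.7 47.8] rows 1.166030961191427 turn -1.08
```

carry_out(
  series=[
    [[3, -1, 0], -0.5],
    [[3, -2, 2], -0.5],
    [[3, -2, 4], 0],
    [[0, 0, 8], 0],
    [[0, 0, 8], 0],
    [[0, 0, 6], 0],
    [[0, 0, 0], 0],
  ],
)

```text
clock: 12.83
position: [0.425, 0.0325, 0.1405]
ee_rot: [0.008, 0.697, 0.717, 0.009]
contact_force: [-0.2, 0.0, -0.6]
width: 0.0398
```

```bash
cat > red.py <<'E'
from h import *
def red(n):
    s=manip.get_state(); w=save('wrist',n); f=w['frame'].astype(int); m=((f[...,2]>110)&(f[...,1]<70)&(f[...,0]<70)).astype(np.uint8); m[:,:220]=0;m[:,420:]=0
    k,l,st,c=cv2.connectedComponentsWithStats(m); i=1+st[1:,4].argmax(); print('red',st[i],c[i])
    for z in(.137,.15): print(z,wz(w,s['position'],s['ee_rot'],*c[i],z).round(4))
E
python3 - <<'E'
from red import *
go(.425,.034,.121,91.7); red('w7.png')
E
```

```text
t 12.8333 pos [0.425  0.0325 0.1405] psi 91.58 tilt [ 0.025  0.001 -1.   ] F [-0.22  0.01 -0.56] w 0.0398
shift [ 1.5 -0.5 19.5] rows 0.4754341413921906 turn -0.12
red [312 248  22  36 742] [322.74663073 265.55929919]
0.137 [0.4327 0.0325 0.137 ]
0.15 [0.4244 0.0322 0.15  ]
```

carry_out(
  series=[
    [[0, 0, 5], 0],
    [[0, 0, 6], 0],
    [[0, -0.5, 5], 0],
    [[0, 0, 3], 0],
    [[0, 0, 0], 0],
  ],
)

```text
clock: 13.3
position: [0.4257, 0.0326, 0.1201]
ee_rot: [0.009, 0.697, 0.717, 0.009]
contact_force: [-0.3, -0.2, 0.4]
width: 0.0399
```

carry_out(
  series=[
    [[0, 0, 0], 0],
    [[0, 0, 0], 0],
    [[0, 0, 0], 0],
    [[0, 0, 0], 0],
    [[0, 0, 0], 0],
    [[0, 0, 0], 0],
  ],
  fingers=5,
  squeeze=25,
)

```text
clock: 13.8
position: [0.4256, 0.0341, 0.1198]
ee_rot: [0.007, 0.697, 0.717, 0.01]
contact_force: [-0.1, -0.7, -1.3]
width: 0.0118
```

```bash
python3 - <<'E'
from red import *
go(.425,.034,.121,91.7); red('w8.png')
E
```

```text
t 13.8 pos [0.4256 0.0341 0.1198] psi 91.55 tilt [ 0.025  0.004 -1.   ] F [-0.08 -0.66 -1.31] w 0.0118
shift [-0.1 -0.5 -1.2] rows 0.02987303454483259 turn -0.15
red [310 270  23  39 856] [321.05373832 289.16471963]
0.137 [0.4339 0.0331 0.137 ]
0.15 [0.4241 0.0328 0.15  ]
```

carry_out(
  series=[
    [[0, 0, 1], 0],
    [[0, 0, 1], 0],
    [[0, 0, 0.8], 0],
    [[0, 0, 0.5], 0],
    [[0, 0, 0], 0],
    [[0, 0, 0], 0],
    [[0, 0, 0], 0],
    [[0, 0, 0], 0],
  ],
)

```text
clock: 14.52
position: [0.4256, 0.0341, 0.1183]
ee_rot: [0.008, 0.697, 0.717, 0.011]
contact_force: [-1.3, 0.7, 3.3]
width: 0.0118
```

```bash
cat > av.py <<'E'
from red import *
def av(n=16):
    F=[];M=[]
    for _ in range(n): manip.get_image('wrist'); s=manip.get_state(); F.append(s['contact_force']);M.append(s['moment'])
    F=np.array(F);print('F',F.mean(0).round(2),'sd',F.std(0).round(2),'M',np.mean(M,0).round(3))
E
python3 - <<'E'
from av import *
go(.425,.034,.1166,91.7); av(16)
go(.425,.034,.1166,91.7)
E
```

```text
t 14.5167 pos [0.4256 0.0341 0.1183] psi 91.56 tilt [ 0.026  0.004 -1.   ] F [-1.25  0.74  3.32] w 0.0118
shift [-0.1 -0.6  1.7] rows 0.04043210291782804 turn -0.14
F [-1.34  1.12  3.49] sd [0.46 0.41 0.51] M [0.258 0.242 0.089]
t 15.3167 pos [0.4256 0.0342 0.1182] psi 91.56 tilt [ 0.026  0.004 -1.   ] F [-1.97  1.82  4.53] w 0.0116
shift [-0.1 -0.7  1.6] rows 0.039652413409366795 turn -0.14
```

carry_out(
  series=[
    [[0, 0, 1], 0],
    [[0, 0, 1], 0],
    [[0, 0, 1], 0],
    [[0, 0, 0.6], 0],
    [[0, 0, 0.6], 0],
    [[0, 0, 0.6], 0],
  ],
)

```text
clock: 15.82
position: [0.4256, 0.0341, 0.1145]
ee_rot: [0.008, 0.697, 0.717, 0.011]
contact_force: [-2.6, 1.7, 4.8]
width: 0.0116
```

```bash
python3 - <<'E'
from av import *
av(16)
go(.425,.034,.1166,91.7)
E
```

```text
F [-1.5   1.01  4.02] sd [0.49 0.62 0.66] M [0.217 0.292 0.08 ]
t 16.6167 pos [0.4256 0.0342 0.1143] psi 91.57 tilt [ 0.026  0.004 -1.   ] F [-1.83  1.01  3.93] w 0.0116
shift [-0.1 -0.6 -2.3] rows 0.05532141141049396 turn -0.13
```

carry_out(
  series=[
    [[0, 0, -0.6], 0],
    [[3, 0, -0.6], 0],
    [[6, 0, -0.6], 0],
    [[8, 0, 0], 0],
    [[8, 0, 0], 0],
    [[8, 0, 0], 0],
    [[6, 0, 0], 0],
    [[3, 0, 0], 0],
    [[0, 0, 0], 0],
  ],
)

```text
clock: 17.37
position: [0.4242, 0.0777, 0.1155]
ee_rot: [0.01, 0.696, 0.718, 0.008]
contact_force: [-0.5, -2.6, 0.6]
width: 0.0117
```

```bash
python3 - <<'E'
from av import *
go(.425,.1141,.1166,91.7)
av(12)
go(.425,.1141,.1166,91.7)
E
```

```text
t 17.3667 pos [0.4242 0.0777 0.1155] psi 91.77 tilt [ 0.026 -0.003 -1.   ] F [-0.47 -2.6   0.64] w 0.0117
shift [36.4  1.9 -1.2] rows 0.8877188526477497 turn 0.07
F [-0.6   1.52  1.09] sd [0.61 0.96 0.38] M [0.392 0.16  0.045]
t 17.9667 pos [0.4242 0.0768 0.1156] psi 91.67 tilt [ 0.026 -0.003 -1.   ] F [-0.52  1.87  0.46] w 0.0115
shift [37.3  1.9 -1.1] rows 0.9096640376131253 turn -0.03
```

carry_out(
  series=[
    [[3, 0, 0], 0],
    [[6, 0, 0], 0],
    [[7, 0, 0], 0],
    [[6, 0, 0], 0],
    [[4, 0, 0], 0],
    [[2, 0, 0], 0],
    [[0, 0, 0], 0],
    [[0, 0, 0], 0],
  ],
)

```text
clock: 18.63
position: [0.4234, 0.1033, 0.115]
ee_rot: [0.014, 0.695, 0.719, 0.004]
contact_force: [-0.5, -2.6, 0.5]
width: 0.0114
```

```bash
python3 - <<'E'
from av import *
av(12)
go(.425,.104,.1166,91.7)
E
```

```text
F [-0.3  -0.8   0.38] sd [0.37 0.65 0.39] M [-0.117  0.096 -0.018]
t 19.2333 pos [0.4234 0.1033 0.1151] psi 91.85 tilt [ 0.026 -0.012 -1.   ] F [-0.53  0.17  0.68] w 0.0114
shift [ 0.6  1.6 -1.5] rows 0.04018333425755379 turn 0.15
```

carry_out(
  series=[
    [[0, 0, 0], 0],
    [[0, 0, 0], 0],
    [[0, 0, 0], 0],
  ],
  fingers=36,
)

```text
clock: 19.48
position: [0.424, 0.1036, 0.1152]
ee_rot: [0.014, 0.696, 0.718, 0.005]
contact_force: [0.3, 0.3, 0.2]
width: 0.0361
```

```bash
cat > tr.py <<'E'
from av import *
def track(n,k=40,every=4):
    # sub-pixel row of pan front edge/seat patch, by phase correlation against first frame; also red blob
    F=[];o=[]
    for i in range(k):
        w=manip.get_image('wrist'); F.append(manip.get_state()['contact_force'][2]); f=w['frame']; fi=f.astype(int)
        m=((fi[...,2]>110)&(fi[...,1]<70)&(fi[...,0]<70)); m[:,:220]=0;m[:,420:]=0; y,x=np.nonzero(m)
        o.append((x.mean(),y.mean(),m.sum()))
        if i in(0,k-1): cv2.imwrite(f'pics/{n}{i}.png',f)
    o=np.array(o); print(o[::every].round(2).tolist()); print('Fz mean',np.mean(F).round(2)); s=manip.get_state(); np.savez(f'pics/{n}.npz',frame=f,K=w['K'],mount=w['mount'],p=s['position'],q=s['ee_rot']); print(s['clock'],s['position'].round(4))
E
python3 -c "
from tr import *
track('tr1',40)"
```

```text
[[319.27, 288.16, 932.0], [317.52, 289.86, 946.0], [316.03, 291.48, 966.0], [314.64, 293.05, 953.0], [313.48, 294.13, 958.0], [312.58, 294.75, 967.0], [311.66, 295.58, 968.0], [310.84, 296.63, 956.0], [310.41, 296.57, 973.0], [309.95, 297.0, 975.0]]
Fz mean 0.06
21.4833 [0.4238 0.1035 0.1152]
```

carry_out(
  series=[
    [[0, 0, 0], 0],
    [[0, 0, 0], 0],
    [[0, 0, 0], 0],
    [[0, 0, 0], 0],
    [[4, 0, 0], 0],
    [[6, 0, 0], 0],
    [[4, 0, 0], 0],
    [[2, 0, 0], 0],
    [[0, 0, 0], 0],
  ],
  fingers=5,
)

```text
clock: 22.23
position: [0.4233, 0.1189, 0.1148]
ee_rot: [0.015, 0.695, 0.719, 0.003]
contact_force: [0.4, -2.8, -0.2]
width: 0.0118
```

```bash
python3 - <<'E'
from av import *
av(8)
go(.425,.1175,.1166,91.7)
E
```

```text
F [ 0.12 -0.54 -0.52] sd [0.43 0.8  0.51] M [-0.115 -0.022 -0.023]
t 22.6333 pos [0.4232 0.1188 0.1148] psi 91.85 tilt [ 0.027 -0.015 -1.   ] F [-0.35 -0.25  0.08] w 0.0115
shift [-1.3  1.8 -1.7] rows 0.04279767565587758 turn 0.15
```

carry_out(
  series=[
    [[0, 0, 0], 0],
    [[0, 0, 0], 0],
    [[0, 0, 0], 0],
  ],
  fingers=36,
)

```text
clock: 22.88
position: [0.4232, 0.1192, 0.115]
ee_rot: [0.015, 0.696, 0.718, 0.004]
contact_force: [0.7, 0.0, 0.9]
width: 0.0362
```

```bash
python3 -c "
from tr import *
track('tr2',36)"
```

```text
[[311.11, 296.29, 996.0], [312.46, 295.02, 970.0], [313.78, 294.28, 953.0], [314.98, 292.56, 963.0], [315.79, 291.68, 953.0], [316.4, 291.49, 931.0], [317.17, 290.16, 975.0], [317.54, 290.13, 942.0], [317.78, 290.0, 947.0]]
Fz mean 0.09
24.6833 [0.4232 0.1191 0.1149]
```

carry_out(
  series=[
    [[0, 0, 0], 0],
    [[0, 0, 0], 0],
    [[0, 0, 0], 0],
    [[0, 0, 0], 0],
    [[1.5, 0, 0], 0],
    [[2.5, 0, 0], 0],
    [[0, 0, 0], 0],
  ],
  fingers=5,
)

```text
clock: 25.27
position: [0.4231, 0.122, 0.1148]
ee_rot: [0.016, 0.695, 0.718, 0.003]
contact_force: [0.4, 0.1, 0.0]
width: 0.0116
```

```bash
python3 - <<'E'
from red import *
go(.425,.1208,.1149,91.7); red('w9.png')
E
```

```text
t 25.2667 pos [0.4231 0.122  0.1148] psi 91.86 tilt [ 0.027 -0.017 -0.999] F [0.41 0.15 0.05] w 0.0116
shift [-1.3  1.8 -0. ] rows 0.04475560358471309 turn 0.16
red [309 271  24  39 858] [321.01282051 290.42074592]
0.137 [0.4284 0.1214 0.137 ]
0.15 [0.4185 0.1214 0.15  ]
```

carry_out(
  series=[
    [[0, 0, 0], 0],
    [[0, 0, 0], 0],
    [[0, 0, 0], 0],
    [[0, 0, 0], 0],
  ],
  fingers=36,
)

```text
clock: 25.65
position: [0.4231, 0.1232, 0.1148]
ee_rot: [0.015, 0.696, 0.718, 0.004]
contact_force: [0.6, 0.0, -0.3]
width: 0.0363
```

```bash
python3 -c "
from tr import *
track('tr3',36)"
```

```text
[[316.18, 288.92, 935.0], [317.03, 288.16, 922.0], [317.8, 287.62, 917.0], [318.14, 287.34, 918.0], [318.6, 286.79, 920.0], [318.79, 286.36, 909.0], [318.82, 286.03, 917.0], [319.2, 286.02, 914.0], [319.41, 285.77, 926.0]]
Fz mean 0.05
27.45 [0.423  0.123  0.1148]
```

carry_out(
  series=[
    [[0, 0, -4], 0],
    [[0, 0, -10], 0],
    [[0, 0, -18], 0],
    [[0, 0, -25], 0],
    [[-15, -10, -25], 0],
    [[-25, -10, -20], 0],
    [[-25, -8, -8], 0],
    [[-8, -2, 0], 0],
    [[0, 0, 0], 0],
    [[0, 0, 0], 0],
  ],
  fingers=40,
)

```text
clock: 28.28
position: [0.3917, 0.0491, 0.2319]
ee_rot: [0.015, 0.695, 0.719, 0.004]
contact_force: [0.9, 0.2, -0.7]
width: 0.0402
```

```bash
python3 - <<'E'
from h import *
go(.39,.049,.227,91.3)
s=manip.get_state(); w=save('wrist','w10.png'); np.savez('pics/w10s.npz',p=s['position'],q=s['ee_rot'])
# feature matching w6 -> w10, triangulation-free: compare via pan corners
a=cv2.imread('pics/w6.png')[140:320,300:480]; b=w['frame'][140:320,300:480]
cv2.imwrite('pics/c8.png',np.hstack([cv2.resize(x,(400,400),interpolation=cv2.INTER_CUBIC) for x in(a,b)]))
E
```

```text
t 28.2833 pos [0.3917 0.0491 0.2319] psi 91.92 tilt [ 0.027 -0.016 -1.   ] F [ 0.87  0.25 -0.74] w 0.0402
shift [ 0.  -1.8  4.9] rows 0.11852955667767834 turn 0.62
```

View pics/c8.png

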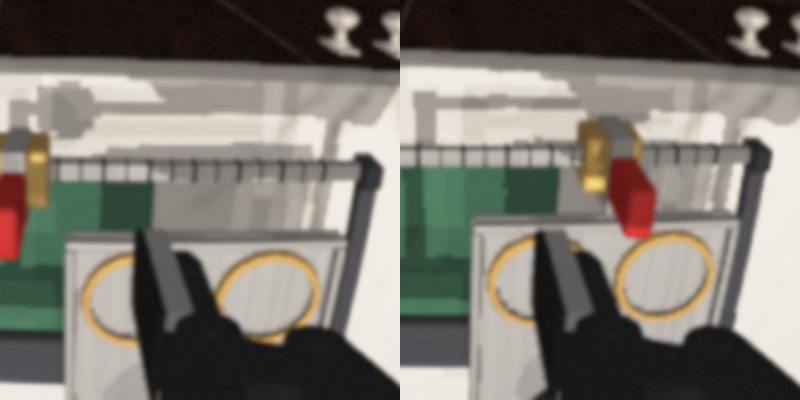

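```bash
cat > tilt.py <<'E'
from fit import w as W3
from h import *
from scipy.optimize import least_squares
def ring(f,roi,show=None):
    x0,y0,x1,y1=roi; h=cv2.cvtColor(cv2.resize(f[y0:y1,x0:x1],None,fx=4,fy=4,interpolation=cv2.INTER_CUBIC),cv2.COLOR_BGR2HSV)
    m=((h[...,0]>12)&(h[...,0]<30)&(h[...,1]>90)&(h[...,2]>90)).astype(np.uint8)
    y,x=np.nonzero(m); pts=np.column_stack([x,y]).astype(np.float32)
    for _ in range(4):  # mean-line ellipse, trimming
        (cx,cy),(A,B),an=cv2.fitEllipseDirect(pts); t=np.radians(an); d=pts-[cx,cy]; u=d@[np.cos(t),np.sin(t)]; v=d@[-np.sin(t),np.cos(t)]
        r=np.hypot(u/(A/2),v/(B/2)); pts=pts[abs(r-1)<.13]
    return np.array([x0+(cx+.5)/4-.5,y0+(cy+.5)/4-.5]),(A/4,B/4,len(pts))
def get(n,roi):
    d=dict(np.load(f'pics/{n}.png.npz'));s=np.load(f'pics/{n}s.npz'); c,e=ring(d['frame'],roi); print(n,c.round(2),np.round(e,1)); return d,s['p'],s['q'],c
def err(X,o,l=(-.05,.17,.025)):
    P=W3(X,*l); return ((wz(*o[:3],*o[3],P[2])-P)[:2]*1000)
E
python3 - <<'E'
from tilt import *
o6=get('w6',(395,245,450,303)); o10=get('w10',(391,238,450,295)); o0=get('w0',(350,235,395,285))
for th in(.03,.027,.034):
    X=least_squares(lambda X:err([X[0],X[1],th,.06],o6),[.53,-.017]).x
    a=least_squares(lambda a:err([X[0],X[1],th,a[0]],o10),[0.]); print(th,X.round(4),'a now',a.x,a.fun)
    a=least_squares(lambda a:err([X[0],X[1],th,a[0]],o0),[0.]); print('   w0 (expect -.06)',a.x,a.fun)
E
```

```text
w6 [419.93 273.48] [  36.4   45.2 6055. ]
w10 [418.44 264.06] [  34.6   43.7 6799. ]
w0 [367.77 256.82] [  29.9   35.1 2963. ]
0.03 [ 0.5287 -0.0187] a now [-0.01749027] [ 0.3304141  -0.82073299]
   w0 (expect -.06) [-0.05009868] [ 0.07392434 -0.51039512]
0.027 [ 0.5282 -0.0188] a now [-0.01754594] [ 0.32977707 -0.81850168]
   w0 (expect -.06) [-0.05018637] [ 0.07389127 -0.50940674]
0.034 [ 0.5293 -0.0184] a now [-0.01741604] [ 0.33125121 -0.82367651]
   w0 (expect -.06) [-0.04998184] [ 0.07396298 -0.51167018]
```

```bash
python3 - <<'E'
from tilt import *
s=manip.get_state()
for i in range(3): w=save('wrist','w11.png'); np.savez('pics/w11s.npz',p=s['position'],q=s['ee_rot'])
sd=save('side','s1.png')
o6=get('w6',(395,245,450,303)); o10=get('w11',(391,238,450,295))
X=least_squares(lambda X:err([X[0],X[1],.03,.06],o6),[.53,-.017]).x
a=least_squares(lambda a:err([X[0],X[1],.03,a[0]],o10),[0.]); print('a now',a.x,a.fun)
XX=[.5307,-.0166,.0301]
A=cv2.imread('pics/s0.png').astype(np.float32).mean(2);B=sd['frame'].astype(np.float32).mean(2)
def sub(c,r=(9,9)):
    T=cv2.resize(A[c[1]-r[1]:c[1]+r[1],c[0]-r[0]:c[0]+r[0]],None,fx=8,fy=8,interpolation=cv2.INTER_CUBIC)
    I=cv2.resize(B[c[1]-r[1]-6:c[1]+r[1]+6,c[0]-r[0]-6:c[0]+r[0]+6],None,fx=8,fy=8,interpolation=cv2.INTER_CUBIC)
    m=cv2.matchTemplate(I,T,cv2.TM_CCOEFF_NORMED); _,v,_,l=cv2.minMaxLoc(m); return (l[0]-48)/8,(l[1]-48)/8,round(v,3)
for n,l in dict(kr=(-.05,-.11,.065),tin=(.035,.14,.105),barend=(-.104,.21,0)).items():
    P=[proj(sd,W3(XX+[k],*l))[0] for k in(-.06,0,.06)]; c=np.round(P[0]).astype(int); print(n,c,'expect@0',(P[1]-P[0]).round(2),'@.06',(P[2]-P[0]).round(2),'meas',sub(c))
print('static', sub((345,335)), sub((352,20)))
E
```

```text
w6 [419.93 273.48] [  36.4   45.2 6055. ]
w11 [417.7  265.17] [  34.7   44.2 7029. ]
a now [-0.0109448] [ 0.59646665 -1.54368708]
kr [329 166] expect@0 [-0.12  0.73] @.06 [-0.23  1.57] meas (0.0, 1.125, 0.768)
tin [308 211] expect@0 [-0.13 -3.39] @.06 [-0.25 -6.82] meas (-0.125, -2.375, 0.982)
barend [354 248] expect@0 [ 0.27 -2.52] @.06 [ 0.5  -5.27] meas (-0.625, -1.375, 0.768)
static (0.0, 0.0, 0.997) (0.0, 0.0, 0.99)
```

```bash
cat >> tilt.py <<'E'
XX=[.5307,-.0166,.0301]
def measure(tag,k=3):
    o6=get('w6',(395,245,450,303)); X=least_squares(lambda X:err([X[0],X[1],.03,.06],o6),[.53,-.017]).x
    for i in range(k):
        s=manip.get_state(); w=save('wrist',f'{tag}{i}.png'); np.savez(f'pics/{tag}{i}s.npz',p=s['position'],q=s['ee_rot'])
        o=get(f'{tag}{i}',(388,236,450,297)); a=least_squares(lambda a:err([X[0],X[1],.03,a[0]],o),[0.]); print('  pos',s['position'].round(4),'a raw',a.x.round(4),'scaled',(.06-(.06-a.x)*.12/.11).round(4),a.fun.round(2))
    A=cv2.imread('pics/s0.png').astype(np.float32).mean(2); B=np.mean([manip.get_image('side')['frame'].astype(np.float32).mean(2) for _ in range(6)],0).astype(np.float32)
    cv2.imwrite(f'pics/{tag}side.png',B); d=dict(np.load('pics/s0.png.npz'))
    for n,l,r in [('tin',(.035,.14,.105),(9,9)),('tin2',(.0,.14,.07),(8,14)),('glass',(.035,-.14,.1),(8,8)),('barend',(-.104,.21,0),(7,7)),('panL',(-.05,.19,.02),(9,9))]:
        P=[proj(d,W3(XX+[q],*l))[0] for q in(-.06,.06)]; c=np.round(P[0]).astype(int)
        T,I=[cv2.resize(M[c[1]-r[1]-p:c[1]+r[1]+p,c[0]-r[0]-p:c[0]+r[0]+p],None,fx=10,fy=10,interpolation=cv2.INTER_CUBIC) for M,p in((A,0),(B,9))]
        _,v,_,m=cv2.minMaxLoc(cv2.matchTemplate(I,T,cv2.TM_CCOEFF_NORMED)); dy=(m[1]-90)/10; print(n,c,'dx,dy',(m[0]-90)/10,dy,'corr',round(v,3),'a',round(-.06+.12*dy/(P[1]-P[0])[1],4))
    print(manip.get_state()['clock'])
E
python3 -c "
from tilt import *
measure('m1')"
```

```text
w6 [419.93 273.48] [  36.4   45.2 6055. ]
m10 [417.69 265.27] [  34.7   44.2 7034. ]
  pos [0.3915 0.0497 0.2311] a raw [-0.0168] scaled [-0.0238] [ 0.39 -0.97]
m11 [417.74 265.21] [  34.7   44.2 7026. ]
  pos [0.3915 0.0497 0.2311] a raw [-0.0172] scaled [-0.0242] [ 0.39 -0.99]
m12 [417.81 265.11] [  34.7   44.1 6986. ]
  pos [0.3916 0.0496 0.2312] a raw [-0.017] scaled [-0.024] [ 0.4 -1. ]Traceback (most recent call last):
  File "<string>", line 3, in <module>
    measure('m1')
    ~~~~~~~^^^^^^
  File "tilt.py", line 22, in measure
    A=cv2.imread('pics/s0.png').astype(np.float32).mean(2); B=np.mean([manip.get_image('side')['frame'].astype(np.float32).mean(2) for _ in range(6)],0).astype(np.float32)
                                                                       ~~~~~~~~~~~~~~~^^^^^^^^
ValueError: 200 camera calls are used up
```

carry_out(
  series=[
    [[15, 8, 5], 0],
    [[25, 10, 10], 0],
    [[22, 10, 15], 0],
    [[10, 3, 15], 0],
    [[0, 0, 10], 0],
    [[0, 0, 5], 0],
    [[0, 0, 0], 0],
  ],
)

```text
clock: 29.42
position: [0.425, 0.1248, 0.1697]
ee_rot: [0.017, 0.695, 0.719, 0.005]
contact_force: [0.5, -0.6, 0.6]
width: 0.0399
```

```bash
python3 - <<'E'
from h import *
go(.423,.122,.115,91.8)
E
```

```text
t 29.4167 pos [0.425  0.1248 0.1697] psi 91.96 tilt [ 0.031 -0.017 -0.999] F [ 0.52 -0.64  0.57] w 0.0399
shift [-1.7 -3.7 54.7] rows 1.33330129173697 turn 0.16
```

carry_out(
  series=[
    [[-1, -1.5, 6], 0],
    [[-1, -1.5, 10], 0],
    [[0, -1, 12], 0],
    [[0, 0, 10], 0],
    [[0, 0, 8], 0],
    [[0, 0, 5], 0],
    [[0, 0, 0], 0],
  ],
)

```text
clock: 30.0
position: [0.4242, 0.1193, 0.119]
ee_rot: [0.019, 0.696, 0.718, 0.007]
contact_force: [-0.2, 0.2, -0.2]
width: 0.04
```

```bash
python3 - <<'E'
from h import *
go(.423,.122,.115,91.8)
E
```

```text
t 30.0 pos [0.4242 0.1193 0.119 ] psi 91.74 tilt [ 0.037 -0.017 -0.999] F [-0.25  0.23 -0.19] w 0.04
shift [ 2.8 -1.3  3.9] rows 0.09455695655062082 turn -0.06
```

carry_out(
  series=[
    [[2, -0.5, 2], 0],
    [[1, -0.5, 1.5], 0],
    [[0, 0, 0], 0],
    [[0, 0, 0], 0],
  ],
)

```text
clock: 30.33
position: [0.4242, 0.1223, 0.1163]
ee_rot: [0.02, 0.696, 0.717, 0.008]
contact_force: [0.9, -0.2, -0.4]
width: 0.04
```

carry_out(
  series=[
    [[0, 0, 0], 0],
    [[0, 0, 0], 0],
    [[0, 0, 0], 0],
    [[0, 0, 0], 0],
    [[0, 0, 0], 0],
  ],
  fingers=5,
)

```text
clock: 30.75
position: [0.4247, 0.1224, 0.1172]
ee_rot: [0.021, 0.696, 0.718, 0.008]
contact_force: [0.3, -1.1, -0.3]
width: 0.0115
```

carry_out(
  series=[
    [[0, 0, 1], 0],
    [[0, 0, 1], 0],
    [[0, 0, 1], 0],
    [[0, 0, 1], 0],
  ],
)

```text
clock: 31.08
position: [0.4247, 0.1223, 0.1131]
ee_rot: [0.021, 0.696, 0.718, 0.008]
contact_force: [0.3, -0.4, 0.4]
width: 0.0113
```

carry_out(
  series=[
    [[0, 0, 1], 0],
    [[0, 0, 1], 0],
  ],
)

```text
clock: 31.25
position: [0.4249, 0.1222, 0.1113]
ee_rot: [0.021, 0.696, 0.718, 0.008]
contact_force: [-4.1, -0.3, 15.0]
width: 0.0119
```

carry_out(
  series=[
    [[0, 0, 1], 0],
    [[0, 0, 1], 0],
  ],
)

```text
clock: 31.42
position: [0.4249, 0.1222, 0.1114]
ee_rot: [0.021, 0.696, 0.718, 0.008]
contact_force: [-4.0, 0.4, 11.3]
width: 0.0117
```

carry_out(
  series=[
    [[0, 0, 1], 0],
    [[0, 0, 1], 0],
  ],
)

```text
clock: 31.58
position: [0.4248, 0.1222, 0.1114]
ee_rot: [0.021, 0.696, 0.718, 0.009]
contact_force: [-3.4, 0.3, 9.9]
width: 0.0117
```

carry_out(
  series=[
    [[0, 0, 1], 0],
    [[0, 0, 1], 0],
  ],
)

```text
clock: 31.75
position: [0.4248, 0.1222, 0.1114]
ee_rot: [0.021, 0.696, 0.718, 0.009]
contact_force: [-2.5, -0.8, 10.4]
width: 0.0111
```

carry_out(
  series=[
    [[0, 0, -1.5], 0],
    [[0, 0, -1.5], 0],
    [[0, 0, -1.5], 0],
    [[0, 0, -1.5], 0],
    [[0, 0, -1.5], 0],
    [[0, 0, -1.5], 0],
    [[0, 0, -1.5], 0],
    [[0, 0, -1.5], 0],
    [[0, 0, -1.5], 0],
  ],
)

```text
clock: 32.5
position: [0.4247, 0.1223, 0.1252]
ee_rot: [0.021, 0.696, 0.718, 0.009]
contact_force: [0.7, -0.5, -0.7]
width: 0.0112
```

carry_out(
  series=[
    [[0, 0, -1], 0],
    [[0, 0, -1], 0],
  ],
)

```text
clock: 32.67
position: [0.4246, 0.1222, 0.1275]
ee_rot: [0.022, 0.696, 0.718, 0.009]
contact_force: [0.6, -0.2, -0.7]
width: 0.0118
```

carry_out(
  series=[
    [[0, 0, -1], 0],
    [[0, 0, -1], 0],
  ],
)

```text
clock: 32.83
position: [0.4245, 0.1222, 0.1286]
ee_rot: [0.022, 0.696, 0.718, 0.009]
contact_force: [5.6, -0.6, -18.9]
width: 0.0116
```

carry_out(
  series=[
    [[0, 0, -1], 0],
    [[0, 0, -1], 0],
  ],
)

```text
clock: 33.0
position: [0.4245, 0.1222, 0.1285]
ee_rot: [0.021, 0.696, 0.718, 0.008]
contact_force: [4.8, 0.5, -15.0]
width: 0.0115
```

carry_out(
  series=[
    [[0, 0, -1], 0],
    [[0, 0, 0], 0],
  ],
)

```text
clock: 33.17
position: [0.4247, 0.1222, 0.1284]
ee_rot: [0.021, 0.696, 0.718, 0.008]
contact_force: [1.9, 0.4, -2.5]
width: 0.0117
```

carry_out(
  series=[
    [[0, 0, 1.5], 0],
    [[0, 0, 1.5], 0],
    [[0, 0, 1.5], 0],
    [[0, 0, 1.5], 0],
    [[0, 0, 1.5], 0],
    [[0, 0, 1], 0],
    [[0, 0, 0], 0],
  ],
)

```text
clock: 33.75
position: [0.4247, 0.1224, 0.1232]
ee_rot: [0.021, 0.696, 0.718, 0.009]
contact_force: [1.0, -0.3, 0.6]
width: 0.0116
```

carry_out(
  series=[
    [[-1.5, 0, 0], 0],
    [[-2.5, 0, 0], 0],
    [[0, 0, 0], 0],
    [[0, 0, 0], 0],
  ],
)

```text
clock: 34.08
position: [0.4248, 0.1195, 0.1234]
ee_rot: [0.02, 0.696, 0.717, 0.01]
contact_force: [0.1, 1.1, -0.5]
width: 0.0112
```

carry_out(
  series=[
    [[0, 0, 1.5], 0],
    [[0, 0, 1.5], 0],
    [[-2.2, 0, 0.5], 0],
    [[0, 0, 0], 0],
    [[0, 0, 0], 0],
    [[0, 0, 0], 0],
  ],
)

```text
clock: 34.58
position: [0.4249, 0.1174, 0.1195]
ee_rot: [0.02, 0.697, 0.717, 0.01]
contact_force: [-0.5, 1.2, 0.4]
width: 0.0116
```

```bash
python3 - <<'E'
from h import *
go(.423,.1183,.1200,91.8)
E
```

```text
t 34.5833 pos [0.4249 0.1174 0.1195] psi 91.65 tilt [ 0.043 -0.013 -0.999] F [-0.55  1.25  0.36] w 0.0116
shift [ 1.  -1.8 -0.6] rows 0.04437464077342721 turn -0.15
```

carry_out(
  series=[
    [[0, 0, 0], 0],
    [[0, 0, 0], 0],
    [[0, 0, 0], 0],
    [[0, 0, 0], 0],
    [[0, 0, 0], 0],
    [[0, 0, 0], 0],
    [[0, 0, 0], 0],
    [[0, 0, 0], 0],
    [[0, 0, 0], 0],
    [[0, 0, 0], 0],
  ],
  fingers=32,
)

```text
clock: 35.42
position: [0.4251, 0.1158, 0.1196]
ee_rot: [0.021, 0.696, 0.718, 0.009]
contact_force: [0.5, -0.7, 1.2]
width: 0.0323
```

carry_out(
  series=[
    [[0, 0, 0], 0],
    [[0, 0, 0], 0],
    [[0, 0, 0], 0],
    [[0, 0, 0], 0],
    [[0, 0, 0], 0],
    [[0, 0, 0], 0],
    [[0, 0, 0], 0],
    [[0, 0, 0], 0],
    [[0, 0, 0], 0],
    [[0, 0, 0], 0],
  ],
)

```text
clock: 36.25
position: [0.4251, 0.1158, 0.1196]
ee_rot: [0.021, 0.696, 0.718, 0.009]
contact_force: [-1.2, 0.3, -0.3]
width: 0.0322
```

carry_out(
  series=[
    [[0, 0, 0], 0],
    [[0, 0, 0], 0],
    [[0, 0, 0], 0],
    [[0, 0, 0], 0],
    [[0, 0, 0], 0],
    [[0, 0, 0], 0],
    [[0, 0, 0], 0],
    [[0, 0, 0], 0],
    [[0, 0, 0], 0],
    [[0, 0, 0], 0],
  ],
)

```text
clock: 37.08
position: [0.4251, 0.1158, 0.1196]
ee_rot: [0.021, 0.696, 0.718, 0.009]
contact_force: [0.0, -0.8, -0.5]
width: 0.0321
```

carry_out(
  series=[
    [[0, 0, 0], 0],
    [[0, 0, 0], 0],
    [[0, 0, 0], 0],
    [[0, 0, 0], 0],
    [[0, 0, 0], 0],
    [[0, 0, 0], 0],
    [[0, 0, 0], 0],
    [[0, 0, 0], 0],
    [[0, 0, 0], 0],
    [[0, 0, 0], 0],
  ],
)

```text
clock: 37.92
position: [0.4251, 0.1158, 0.1196]
ee_rot: [0.021, 0.696, 0.718, 0.009]
contact_force: [-0.5, -0.7, -0.5]
width: 0.0319
```

carry_out(
  series=[
    [[0, 0, 0], 0],
    [[0, 0, 0], 0],
    [[0, 0, 0], 0],
  ],
  fingers=5,
)

```text
clock: 38.17
position: [0.4251, 0.1159, 0.1196]
ee_rot: [0.021, 0.696, 0.718, 0.009]
contact_force: [-0.7, -0.5, -0.2]
width: 0.0114
```

carry_out(
  series=[
    [[0, 0, 0], 0],
  ],
)

```text
clock: 38.25
position: [0.4251, 0.1159, 0.1196]
ee_rot: [0.021, 0.696, 0.718, 0.009]
contact_force: [0.3, 0.6, -0.1]
width: 0.0116
```

carry_out(
  series=[
    [[0, 0, 0], 0],
    [[0, 0, 0], 0],
  ],
)

```text
clock: 38.42
position: [0.4251, 0.1159, 0.1196]
ee_rot: [0.021, 0.696, 0.718, 0.009]
contact_force: [-0.6, 0.5, -0.4]
width: 0.0113
```

carry_out(
  series=[
    [[0, 0, 1], 0],
    [[0, 0, 1], 0],
    [[0, 0, 1], 0],
    [[0, 0, 1], 0],
    [[0, 0, 1], 0],
    [[0, 0, 1], 0],
  ],
)

```text
clock: 38.92
position: [0.4251, 0.1157, 0.1133]
ee_rot: [0.021, 0.696, 0.718, 0.009]
contact_force: [-1.4, -0.3, 0.8]
width: 0.0114
```

carry_out(
  series=[
    [[0, 0, 1], 0],
    [[0, 0, 1], 0],
  ],
)

```text
clock: 39.08
position: [0.4253, 0.1157, 0.1115]
ee_rot: [0.021, 0.696, 0.718, 0.009]
contact_force: [-4.7, 0.1, 15.2]
width: 0.0115
```

carry_out(
  series=[
    [[0, 0, 1], 0],
    [[0, 0, 1], 0],
  ],
)

```text
clock: 39.25
position: [0.4253, 0.1157, 0.1115]
ee_rot: [0.021, 0.696, 0.718, 0.009]
contact_force: [-3.1, 0.4, 10.7]
width: 0.0115
```

carry_out(
  series=[
    [[0, 0, -1.5], 0],
    [[0, 0, -1.5], 0],
    [[0, 0, -1.5], 0],
    [[0, 0, -1.5], 0],
    [[0, 0, -1.2], 0],
    [[0, 0, 0], 0],
    [[0, 0, 0], 0],
    [[0, 0, 0], 0],
  ],
)

```text
clock: 39.92
position: [0.4251, 0.1159, 0.119]
ee_rot: [0.021, 0.696, 0.718, 0.009]
contact_force: [0.3, 0.6, 0.6]
width: 0.0114
```

```bash
python3 - <<'E'
from h import *
go(.425,.1158,.1196,91.8); print(manip.get_state()['moment'])
E
```

```text
t 39.9167 pos [0.4251 0.1159 0.119 ] psi 91.73 tilt [ 0.043 -0.016 -0.999] F [0.35 0.65 0.64] w 0.0114
shift [-0.1 -0.1 -0.6] rows 0.013630447379612238 turn -0.07
[0.01431606 0.07944959 0.02924335]
```

carry_out(
  series=[
    [[0, 0, 0], 0],
    [[0, 0, 0], 0],
    [[0, 0, 0], 0],
    [[0, 0, 0], 0],
    [[0, 0, 0], 0],
    [[0, 0, 0], 0],
    [[0, 0, 0], 0],
    [[0, 0, 0], 0],
    [[0, 0, 0], 0],
    [[0, 0, 0], 0],
  ],
  fingers=32,
)

```text
clock: 40.75
position: [0.4253, 0.1158, 0.1188]
ee_rot: [0.021, 0.696, 0.718, 0.009]
contact_force: [0.8, 0.6, 0.3]
width: 0.0321
```

carry_out(
  series=[
    [[0, 0, 0], 0],
    [[0, 0, 0], 0],
    [[0, 0, 0], 0],
    [[0, 0, 0], 0],
    [[0, 0, 0], 0],
    [[0, 0, 0], 0],
    [[0, 0, 0], 0],
    [[0, 0, 0], 0],
    [[0, 0, 0], 0],
    [[0, 0, 0], 0],
  ],
)

```text
clock: 41.58
position: [0.4253, 0.1158, 0.1188]
ee_rot: [0.021, 0.696, 0.718, 0.009]
contact_force: [-0.1, 0.6, -0.0]
width: 0.0318
```

carry_out(
  series=[
    [[0, 0, 0], 0],
    [[0, 0, 0], 0],
    [[0, 0, 0], 0],
    [[0, 0, 0], 0],
    [[0, 0, 0], 0],
    [[0, 0, 0], 0],
    [[0, 0, 0], 0],
    [[0, 0, 0], 0],
    [[0, 0, 0], 0],
    [[0, 0, 0], 0],
  ],
)

```text
clock: 42.42
position: [0.4252, 0.1158, 0.1188]
ee_rot: [0.021, 0.696, 0.718, 0.009]
contact_force: [0.3, -0.1, -0.4]
width: 0.032
```

carry_out(
  series=[
    [[0, 0, 0], 0],
    [[0, 0, 0], 0],
    [[0, 0, 0], 0],
    [[0, 0, 0], 0],
    [[0, 0, 0], 0],
    [[0, 0, 0], 0],
    [[0, 0, 0], 0],
    [[0, 0, 0], 0],
    [[0, 0, 0], 0],
    [[0, 0, 0], 0],
  ],
)

```text
clock: 43.25
position: [0.4253, 0.1158, 0.1188]
ee_rot: [0.021, 0.696, 0.718, 0.009]
contact_force: [-0.3, -0.5, 0.7]
width: 0.0319
```

carry_out(
  series=[
    [[0, 0, 0], 0],
    [[0, 0, 0], 0],
    [[0, 0, 0], 0],
    [[0, 0, 0], 0],
    [[0, 0, 0], 0],
  ],
  fingers=5,
)

```text
clock: 43.67
position: [0.4253, 0.1159, 0.1188]
ee_rot: [0.021, 0.696, 0.718, 0.009]
contact_force: [0.3, 0.1, 0.1]
width: 0.0114
```

carry_out(
  series=[
    [[0, 0, 1], 0],
    [[0, 0, 1], 0],
    [[0, 0, 1], 0],
    [[0, 0, 1], 0],
    [[0, 0, 1], 0],
    [[0, 0, 1], 0],
  ],
)

```text
clock: 44.17
position: [0.4253, 0.1158, 0.1124]
ee_rot: [0.021, 0.696, 0.718, 0.009]
contact_force: [-0.1, -0.3, 0.3]
width: 0.0115
```

carry_out(
  series=[
    [[0, 0, 1], 0],
    [[0, 0, 1], 0],
  ],
)

```text
clock: 44.33
position: [0.4253, 0.1157, 0.1101]
ee_rot: [0.021, 0.696, 0.718, 0.009]
contact_force: [-0.3, -0.2, 1.9]
width: 0.0117
```

carry_out(
  series=[
    [[0, 0, 1], 0],
    [[0, 0, 1], 0],
  ],
)

```text
clock: 44.5
position: [0.4254, 0.1157, 0.1098]
ee_rot: [0.021, 0.696, 0.718, 0.009]
contact_force: [-4.7, 0.2, 13.8]
width: 0.0115
```

carry_out(
  series=[
    [[0, 0, -1.5], 0],
    [[0, 0, -1.5], 0],
    [[0, 0, -1.5], 0],
    [[0, 0, -1.5], 0],
    [[0, 0, -1.5], 0],
    [[0, 0, -0.5], 0],
    [[0, 0, 0], 0],
    [[0, 0, 0], 0],
  ],
)

```text
clock: 45.17
position: [0.4253, 0.1159, 0.1183]
ee_rot: [0.021, 0.696, 0.718, 0.009]
contact_force: [0.5, 0.2, -0.2]
width: 0.0114
```

carry_out(
  series=[
    [[1.4, 0, 0], 0],
    [[0, 0, 0], 0],
    [[0, 0, 0], 0],
    [[0, 0, 0], 0],
  ],
)

```text
clock: 45.5
position: [0.4252, 0.1168, 0.1181]
ee_rot: [0.022, 0.696, 0.718, 0.009]
contact_force: [-0.9, -0.8, 0.3]
width: 0.0111
```

carry_out(
  series=[
    [[0, 0, 0], 0],
    [[0, 0, 0], 0],
    [[0, 0, 0], 0],
    [[0, 0, 0], 0],
    [[0, 0, 0], 0],
    [[0, 0, 0], 0],
    [[0, 0, 0], 0],
    [[0, 0, 0], 0],
    [[0, 0, 0], 0],
    [[0, 0, 0], 0],
  ],
  fingers=32,
)

```text
clock: 46.33
position: [0.4253, 0.1174, 0.118]
ee_rot: [0.021, 0.696, 0.718, 0.009]
contact_force: [0.1, -0.6, -0.3]
width: 0.0323
```

carry_out(
  series=[
    [[0, 0, 0], 0],
    [[0, 0, 0], 0],
    [[0, 0, 0], 0],
    [[0, 0, 0], 0],
    [[0, 0, 0], 0],
    [[0, 0, 0], 0],
    [[0, 0, 0], 0],
    [[0, 0, 0], 0],
    [[0, 0, 0], 0],
    [[0, 0, 0], 0],
  ],
)

```text
clock: 47.17
position: [0.4253, 0.1174, 0.118]
ee_rot: [0.021, 0.696, 0.718, 0.009]
contact_force: [0.6, 0.3, 0.4]
width: 0.0321
```

carry_out(
  series=[
    [[0, 0, 0], 0],
    [[0, 0, 0], 0],
    [[0, 0, 0], 0],
    [[0, 0, 0], 0],
    [[0, 0, 0], 0],
    [[0, 0, 0], 0],
    [[0, 0, 0], 0],
    [[0, 0, 0], 0],
    [[0, 0, 0], 0],
    [[0, 0, 0], 0],
  ],
)

```text
clock: 48.0
position: [0.4253, 0.1174, 0.118]
ee_rot: [0.021, 0.696, 0.718, 0.009]
contact_force: [-0.1, -0.0, 0.4]
width: 0.0323
```

carry_out(
  series=[
    [[0, 0, 0], 0],
    [[0, 0, 0], 0],
    [[0, 0, 0], 0],
    [[0, 0, 0], 0],
    [[0, 0, 0], 0],
    [[0, 0, 0], 0],
    [[0, 0, 0], 0],
    [[0, 0, 0], 0],
    [[0, 0, 0], 0],
  ],
)

```text
clock: 48.75
position: [0.4253, 0.1174, 0.118]
ee_rot: [0.021, 0.696, 0.717, 0.009]
contact_force: [0.5, -0.7, -0.9]
width: 0.0321
```

carry_out(
  series=[
    [[-0.6, 0, 0], 0],
    [[0, 0, 0], 0],
    [[0, 0, 0], 0],
    [[0, 0, 0], 0],
  ],
)

```text
clock: 49.08
position: [0.4253, 0.1167, 0.118]
ee_rot: [0.021, 0.696, 0.718, 0.009]
contact_force: [1.6, -0.3, 0.4]
width: 0.0321
```

carry_out(
  series=[
    [[0, 0, 0], 0],
    [[0, 0, 0], 0],
    [[0, 0, 0], 0],
    [[0, 0, 0], 0],
    [[0, 0, 0], 0],
  ],
  fingers=5,
)

```text
clock: 49.5
position: [0.4253, 0.1168, 0.118]
ee_rot: [0.021, 0.696, 0.718, 0.009]
contact_force: [0.1, 0.1, 0.3]
width: 0.0115
```

carry_out(
  series=[
    [[0, 0, 1], 0],
    [[0, 0, 1], 0],
    [[0, 0, 1], 0],
    [[0, 0, 1], 0],
    [[0, 0, 1], 0],
    [[0, 0, 1], 0],
  ],
)

```text
clock: 50.0
position: [0.4254, 0.1166, 0.1117]
ee_rot: [0.021, 0.696, 0.718, 0.009]
contact_force: [-1.0, 0.0, -0.7]
width: 0.0116
```

carry_out(
  series=[
    [[0, 0, 1], 0],
    [[0, 0, 1], 0],
  ],
)

```text
clock: 50.17
position: [0.4254, 0.1165, 0.1095]
ee_rot: [0.021, 0.696, 0.718, 0.009]
contact_force: [-1.7, 0.1, 11.0]
width: 0.0116
```

carry_out(
  series=[
    [[0, 0, 1], 0],
    [[0, 0, 1], 0],
  ],
)

```text
clock: 50.33
position: [0.4255, 0.1165, 0.1094]
ee_rot: [0.021, 0.696, 0.718, 0.009]
contact_force: [-3.8, -0.2, 11.6]
width: 0.0117
```

carry_out(
  series=[
    [[0, 0, -1.5], 0],
    [[0, 0, -1.5], 0],
    [[0, 0, -1.5], 0],
    [[0, 0, -1.5], 0],
    [[0, 0, -1.2], 0],
    [[0, 0, 0], 0],
    [[0, 0, 0], 0],
    [[0, 0, 0], 0],
  ],
)

```text
clock: 51.0
position: [0.4253, 0.1168, 0.117]
ee_rot: [0.021, 0.696, 0.718, 0.009]
contact_force: [-0.3, 0.3, -0.2]
width: 0.0118
```

```bash
python3 - <<'E'
from h import *
go(.425,.1168,.118,91.8)
E
```

```text
t 51.0 pos [0.4253 0.1168 0.117 ] psi 91.72 tilt [ 0.043 -0.016 -0.999] F [-0.28  0.27 -0.25] w 0.0118
shift [ 0.  -0.3 -1. ] rows 0.025058337211677204 turn -0.08
```

Level and unloaded; release, retreat straight up, and let the beam settle.

carry_out(
  series=[
    [[0, 0, 0], 0],
    [[0, 0, 0], 0],
    [[0, 0, 0], 0],
    [[0, 0, 0], 0],
    [[0, 0, 0], 0],
    [[0, 0, 0], 0],
  ],
  fingers=40,
)

```text
clock: 51.5
position: [0.4255, 0.1167, 0.1167]
ee_rot: [0.021, 0.696, 0.717, 0.009]
contact_force: [-0.3, -0.4, -0.2]
width: 0.0401
```

carry_out(
  series=[
    [[0, 0, -3], 0],
    [[0, 0, -6], 0],
    [[0, 0, -12], 0],
    [[0, 0, -20], 0],
    [[0, 0, -20], 0],
    [[0, 0, -20], 0],
    [[0, 0, -15], 0],
    [[0, -15, -10], 0],
    [[0, -20, 0], 0],
    [[0, 0, 0], 0],
  ],
)

```text
clock: 52.33
position: [0.3853, 0.1175, 0.2303]
ee_rot: [0.022, 0.696, 0.717, 0.01]
contact_force: [-0.7, -0.6, 0.2]
width: 0.0397
```

carry_out(
  series=[
    [[0, 0, 0], 0],
    [[0, 0, 0], 0],
    [[0, 0, 0], 0],
    [[0, 0, 0], 0],
    [[0, 0, 0], 0],
    [[0, 0, 0], 0],
    [[0, 0, 0], 0],
    [[0, 0, 0], 0],
    [[0, 0, 0], 0],
    [[0, 0, 0], 0],
  ],
)

```text
clock: 53.17
position: [0.3882, 0.1175, 0.2305]
ee_rot: [0.022, 0.696, 0.717, 0.011]
contact_force: [0.2, -0.2, -0.7]
width: 0.04
```

carry_out(
  series=[
    [[0, 0, 0], 0],
    [[0, 0, 0], 0],
    [[0, 0, 0], 0],
    [[0, 0, 0], 0],
    [[0, 0, 0], 0],
    [[0, 0, 0], 0],
    [[0, 0, 0], 0],
    [[0, 0, 0], 0],
    [[0, 0, 0], 0],
    [[0, 0, 0], 0],
  ],
)

```text
clock: 54.0
position: [0.3881, 0.1175, 0.2305]
ee_rot: [0.022, 0.696, 0.717, 0.011]
contact_force: [-0.2, -0.1, -0.1]
width: 0.0398
```

carry_out(
  series=[
    [[0, 0, 0], 0],
    [[0, 0, 0], 0],
    [[0, 0, 0], 0],
    [[0, 0, 0], 0],
    [[0, 0, 0], 0],
    [[0, 0, 0], 0],
    [[0, 0, 0], 0],
    [[0, 0, 0], 0],
    [[0, 0, 0], 0],
    [[0, 0, 0], 0],
  ],
)

```text
clock: 54.83
position: [0.3881, 0.1175, 0.2305]
ee_rot: [0.022, 0.696, 0.717, 0.011]
contact_force: [0.1, -0.7, 0.3]
width: 0.04
```

```bash
python3 - <<'E'
from h import *
go(.4,.12,.22,91.8); print(manip.sign_off())
E
```

```text
t 54.8333 pos [0.3881 0.1175 0.2305] psi 91.66 tilt [ 0.047 -0.016 -0.999] F [ 0.12 -0.73  0.34] w 0.04
shift [ 2.3 11.5 11. ] rows 0.2798667274844141 turn -0.14
the job is handed in; nothing more can be done
None
```

I moved the brass weight from beside the tin into the glass pan's empty outer seat and let go of it. A wrist picture taken right afterwards shows it inside the ring. I then slid the poise outward by its red tab to about 80 mm, fine-tuned it, let go and backed the gripper well clear. I handed the job in at 54.8 s.

- **Last level check:** I gripped the tab and felt for the lower beam stop. The tab travelled about 8.6 mm, against about 8.2 mm expected at level, so the tilt is about +0.002 rad. My reading error is about 0.005 rad.
- **Checks that disagreed:**
  - An earlier pair of these checks differed: about 0.000 rad, then +0.006 rad. I think regripping had nudged the poise, so I moved it back about 1 mm.
  - Before that, the camera tilt estimates for an earlier poise position ranged from about −0.006 to −0.028 rad. One low-confidence reading was well off that, at about +0.03 rad.
- **Not checked:** All 200 camera calls were used up before the last adjustments. The final level rests on touch alone, and I have no picture of the finished balance or of the bystanders. The arm stayed clear of the bystanders throughout, and all force readings stayed under 20 N. The highest came while feeling for the beam stops.

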